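# Set the shaker's rack clamp one hole wider and load the tube rack

## Task

The rack clamp on the shaker is too short for the tube rack. Press its snap button flush, slide the telescoping sleeve out to the next hole until the button springs out again, gently, without straining the button against the rim of the hole; then lift the rack of tubes over and set it down upright in the lane, fully home on the platform between the two end plates. Leave everything else on the bench where it stands.

Things in the scene. Friction and masses are not known exactly. Their poses are not given: they have to be found in the camera images.
- shaker: bench shaker: white box, 260 x 290 mm (x, y), fixed, with a grey platform on top, 93 mm above the bench. Origin: centre of its underside; z up; the front with the knobs faces its -x; its +y is the way the rail extends. On the platform the rack lane runs along y at x = -47 mm, the telescoping rail behind it at x = +58 mm. At y = -113 to -147 mm a block holds the rail's fixed inner bar
- sleeve (a joint): slide of the telescoping sleeve, m: 0 at the start (button in the first hole), growing as it slides out along the shaker's +y with the moving end plate. About 4 N of friction; stops hard when the button springs into a hole. The second hole is some 3 to 4 cm from the first, on its -y side (exact spacing unknown: feel for the click); there is a third, as far again
- sleeve_axis (a point): point on the centre line of the sleeve, at the first hole, 133 mm above the bench (40 mm above the platform); axes as the shaker. The sleeve is an aluminium square tube, 26 x 26 mm outside, reaching 97 mm from here to its -y end and 61 mm to its +y end; its front (-x) wall is 2 mm thick with three round 11 mm holes. Fingers find free room on both sides of it from above
- button_tip (a point): tip of the domed brass snap button, 10 mm across, seated in the inner bar (it does not travel with the sleeve). It sticks out through the hole in the sleeve's front wall, 4 mm proud of it, pointing to the shaker's -x, 17 mm in front of the sleeve's centre line and at its height
- snap_button (a joint): travel of the button, m: 0 sprung out, 0.004 flush with the sleeve's front wall, about 0.006 caught under the wall between holes. Spring: 3 N to start, 4 N at flush. Proud, it locks the sleeve; held flush, its dome dips under the rim when the sleeve is drawn with 10 to 15 N. Pinching the sleeve with a finger pad over the button presses it flush
- fixed_plate (a point): middle of the inner face of the fixed steel end plate of the lane, 20 mm above the platform; the plate is 56 mm wide, rises 48 mm above the platform and is flared outward above 35 mm
- moving_plate (a point): the same point of the moving end plate, which an arm joins to the sleeve's +y end; at the start the plates are too near for the rack, in the second hole far enough apart, with some mm to spare
- lane (a point): point on the platform's black rubber mat, in the rack lane; axes as the shaker. The rack's centre belongs above here, once the sleeve is in the second hole, its length along y, either way round. Two round steel guide rods run along the lane, 69 mm clear between them, tops 12 mm above the mat
- rack_mid (a point): centre, half-way up, of the cream tube rack, 60 x 156 x 60 mm (x, y, z), loose, about 0.25 kg, standing on the bench; y along its length, z up. Four capped tubes stand fast in its corners, to 110 mm above its foot; the middle 95 mm of its length is free. Its long sides are open between the floor tray (60 mm wide) and the top grid (58 mm wide, 54 to 58 mm up)
- rack: the same tube rack; origin under its centre
- wash_bottle: white wash bottle with a red cap, 64 mm, 187 mm tall, bystander; origin under its centre
- bottle_big: reagent bottle with a blue cap, 70 mm, 142 mm tall, bystander; origin under its centre
- bottle_small: reagent bottle with a blue cap, 57 mm, 110 mm tall, bystander; origin under its centre
- cylinder: glass measuring cylinder on a blue foot, 212 mm tall, bystander; origin under its centre
- timer: flat white timer, 64 x 64 x 20 mm, bystander; origin under its centre
- jar_a: sample jar with a white cap, 33 mm, 55 mm tall, bystander; origin under its centre
- jar_b: sample jar with a white cap and dark contents, 33 mm, 55 mm tall, bystander; origin under its centre

How it is judged:
By the outcome, as a careful person would: the job done as asked, in the order asked, and still so for the second after the job is handed in, with the robot touching nothing.
It also fails if it takes over 54 s, if anything falls off the work surface, if the arm or the gripper's body presses on something with over 40 N, if the wrist force passes 120 N, or if a joint passes its speed limit or range.

## Robot

A 6-joint arm with a two-finger parallel gripper is mounted at the origin on a cart in front of the work surface, level with it; the furniture and walls round the work are solid. World frame = base frame: x ahead of the robot, y to its left, z up, the work surface at z = 0. Lengths are in m, angles in rad, forces in N, time in s.
With the tool pointing down it reaches from about 0.35 to 0.775 m from the base axis. Payload 7.3 kg.
Tool frame: the origin (TCP) lies between the finger pads; the fingertips stand robot.tcp_to_tips ahead of it and the grasp point (between the pads) lies 2 mm behind it (robot.tcp_to_tips is the distance from the TCP to the fingertips, in m); y points along the fingers, x is the direction in which the jaws open and shut, and the axes are right-handed (so a half turn about y gives the same grasp; the last joint's range is limited). The gripper opens to 92 mm and grips with 3 to 60 N. Pads are 19 mm wide; open, the fingers measure 130 mm over their backs; the gripper's body (75 mm by 190 mm) begins 47 mm behind the grasp point.
Start: joints at [-1.297, 0.342, 1.524, -0, 1.275, -0.146], TCP at [0.214, -0.479, 0.244] pointing down, gripper open.
Joint ranges: [-2.53, 2.53], [-0.77, 2.02], [0.04, 2.7], [-1, 4.14], [0.28, 2.66], [-3.11, 3.11]. Speed limits (rad/s): [2.57, 2.57, 3.14, 3.14, 3.14, 3.14].

## Interface

Orientations are given as [roll, pitch, yaw] about the fixed x, y, z axes, in that order (R = Rz(yaw) Ry(pitch) Rx(roll)).
In Python, from cell import status, read_camera, get_calibration, robot gives the robot as it stands.
- The arm moves only by the shell command python3 -m creep 'ROWS' [FORCE]. ROWS is JSON, a list of rows, each an object of numbers: "dx", "dy", "dz": the shift along the tool's x, y, z in m; "rx", "ry", "rz": the turn, a rotation vector about the tool's x, y, z in rad; "gripper": the opening, from 0 (shut) to 1 (fully open). A call has 1 to 20 rows; each row is the pose to reach, as a shift and turn from the pose commanded when the call began, along the tool's axes at that moment; what a row does not reach only later rows make up. A row lasts 1/8 s, in which the tool goes at most 62.5 mm and 10.7 degrees, less where a joint would pass 70% of its speed; a pose out of reach is approached as far as the arm can. A call with a gripper value outside its range is refused whole. The fingers move at their own pace and stop on an object; FORCE is the grip in N (left out, the last holds). Time passes only in rows, so rows that repeat a pose let the fingers close. It gives the time, the measured TCP pose, the force and the opening at its end, in the units of the state.
- status.observe(): the state, without advancing time (a new reading comes with each control period).
- read_camera(name): name is "scene" or "top" or "wrist"; returns (picture, depth): 384x512x3 uint8, red, green, blue; 384x512 float32, m along the optical axis (not along the pixel's ray), 0 where there is no reading.
- get_calibration(name): a dict with "fx", "fy", "cx", "cy" (pixels), "xyz" and "rotation" of the camera in the world; the wrist camera has in their place "mount" (4x4, takes a point from camera to tool coordinates, whose origin is the TCP and whose axes are the tool frame's). Camera axes: x right, y down, z forward; pixel columns grow to the right and rows downward; lengths in m; the calibration is good to about 2 mm. The wrist camera is an equidistant fisheye: a pixel r from the principal point sees the ray r / f radians off the axis. A picture is of the moment at which its call begins: read the wrist's pose just before it. get_calibration takes no time and is no camera call.
- robot.hand_in(): hands the job in, once; it reports no verdict.
The state is a dict: "time": time; "qpos": joint angles; "qvel": joint speeds; "joint_efforts": joint torques, N m; "tool_pos": TCP position; "tool_rot": TCP orientation; "contact_force": force on the tool from outside, world axes, zero at the start; "torque": the same for the moment, N m; "opening": finger opening in m.
Only numpy, scipy, OpenCV 4.12 (cv2) and the standard library are available. Lean on these libraries where they do the work, as an engineer would, in place of code of your own. Each camera call takes 0.05 s, during which the arm holds its last target.

## Working session

There is one attempt and no reset: what is moved stays moved. The work goes in short steps, Python scripts to look and compute and a shell command to move; the robot and the scene stay as the last step left them, time stands still between calls to the robot, and variables do not carry over. Pictures are saved under pics/ and viewed, and the job is handed in when it is done.

```bash
ls; mkdir -p pics; cat > h.py <<'E'
import numpy as np,cv2
from cell import status, read_camera, get_calibration, robot
def snap(name,fn):
    p,d=read_camera(name); cv2.imwrite('pics/'+fn+'.png',p[:,:,::-1]); np.savez('pics/'+fn+'.npz',p=p,d=d); return p,d
def pts(name,d):
    c=get_calibration(name); v,u=np.mgrid[:384,:512]
    P=np.stack([(u-c['cx'])/c['fx']*d,(v-c['cy'])/c['fy']*d,d],-1)
    return P@np.array(c['rotation']).T+np.array(c['xyz'])
E
python3 - <<'E'
from h import *
s=status.observe();print(s); print(robot.tcp_to_tips)
for n in('scene','top','wrist'):
    print(n,get_calibration(n)); snap(n,n+'0')
E
```

```text
pics
{'time': 0.0, 'qpos': array([-1.29698945e+00,  3.42716663e-01,  1.52501580e+00, -2.97770947e-05,
        1.27540200e+00, -1.46004882e-01]), 'qvel': array([-0.001104  ,  0.00175325, -0.00100109, -0.00022563,  0.00037724,
       -0.00141665]), 'joint_efforts': array([-1.73971748e-03, -4.31248677e+01, -2.44217080e+01,  7.14927656e-02,
        5.59950457e-02, -1.28082343e-04]), 'tool_pos': array([ 0.21388928, -0.47903442,  0.24304852]), 'tool_rot': array([-1.57060018e+00,  1.52954736e-03, -1.15097573e+00]), 'contact_force': array([-0.47395602,  0.74810521,  0.99002255]), 'torque': array([-0.00822468, -0.02972045, -0.02977451]), 'opening': 0.09188708573622555}
0.017
scene {'fx': 360.35556692193234, 'fy': 360.35556692193234, 'cx': 255.11989297100263, 'cy': 188.83144938008851, 'xyz': array([-0.13656429,  0.06800809,  0.76234059]), 'rotation': array([-2.29380857, -0.01378797, -1.5355854 ])}
top {'fx': 483.39197444253017, 'fy': 483.39197444253017, 'cx': 254.69715405305342, 'cy': 198.25703088897933, 'xyz': array([0.37269145, 0.09435325, 1.4266435 ]), 'rotation': array([-3.00225361e+00, -4.44030865e-04, -1.58434714e+00])}
wrist {'fx': 297.3186396354542, 'fy': 297.3186396354542, 'cx': 253.78143267366644, 'cy': 188.00891897387655, 'mount': array([[ 9.99999654e-01,  6.29023369e-04,  5.43873541e-04,
         9.63968318e-04],
       [-3.26154807e-04, -3.04940727e-01,  9.52371276e-01,
        -1.41879150e-01],
       [ 7.64912981e-04, -9.52371124e-01, -3.04940417e-01,
         8.28134242e-02],
       [ 0.00000000e+00,  0.00000000e+00,  0.00000000e+00,
         1.00000000e+00]])}
```

```bash
cat > h.py <<'E'
import numpy as np,cv2
from scipy.spatial.transform import Rotation as R
from cell import status, read_camera, get_calibration, robot
def snap(name,fn):
    p,d=read_camera(name); cv2.imwrite('pics/'+fn+'.png',p[:,:,::-1]); np.savez('pics/'+fn+'.npz',p=p,d=d); return p,d
def rot(c): return R.from_euler('xyz',c['rotation']).as_matrix()
def pts(name,d):
    c=get_calibration(name); v,u=np.mgrid[:384,:512]
    P=np.stack([(u-c['cx'])/c['fx']*d,(v-c['cy'])/c['fy']*d,d],-1)
    return P@rot(c).T+np.array(c['xyz'])
def load(fn):
    z=np.load('pics/'+fn+'.npz'); return z['p'],z['d']
E
python3 - <<'E'
from h import *
for n in('scene','top'):
    p,d=load(n+'0'); P=pts(n,d)
    for v,u in((200,256),(100,100),(300,256),(300,450)): print(n,v,u,d[v,u],P[v,u].round(3))
E
```

```text
scene 200 256 1.1127741 [0.675 0.083 0.   ]
scene 100 100 1.0328377 [0.79  0.539 0.264]
scene 300 256 0.53542256 [0.156 0.07  0.284]
scene 300 450 0.86045223 [ 0.349 -0.391  0.   ]
top 200 256 1.4391094 [0.567 0.087 0.001]
top 100 100 1.4138674 [0.86  0.54  0.066]
top 300 256 1.400336 [ 0.275  0.091 -0.001]
top 300 450 1.4008669 [ 0.268 -0.471 -0.001]
```

View pics/scene0.png

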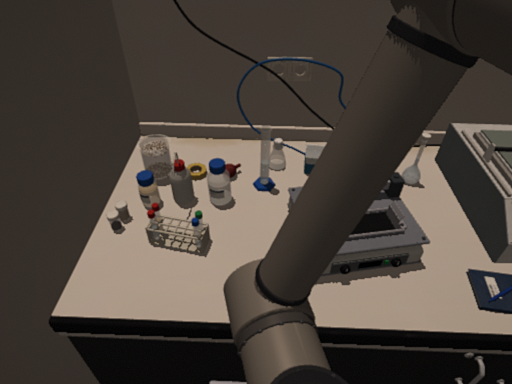

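View pics/top0.png

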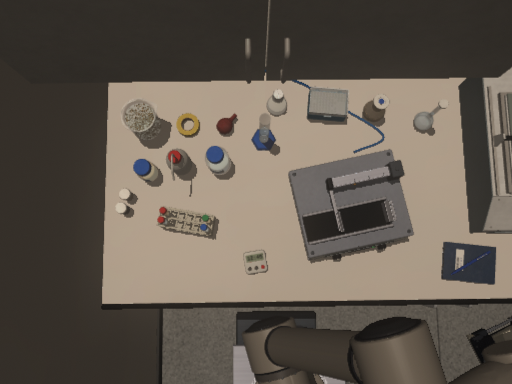

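View pics/wrist0.png

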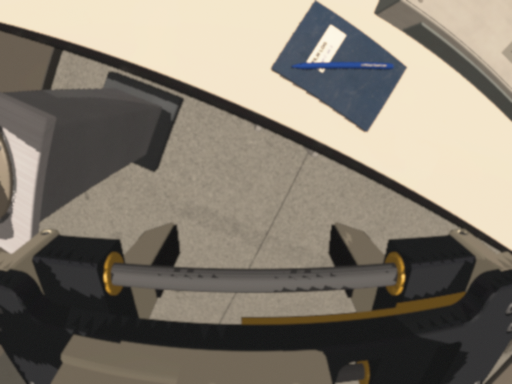

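```bash
python3 - <<'E'
from h import *
p,d=load('top0'); 
a=cv2.resize(p[140:270,275:425],None,fx=5,fy=5,interpolation=cv2.INTER_CUBIC); cv2.imwrite('pics/ts.png',a[:600,:,::-1])
a=cv2.resize(p[120:280,105:275],None,fx=3.7,fy=3.7,interpolation=cv2.INTER_CUBIC); cv2.imwrite('pics/tb.png',a[:600,:,::-1])
P=pts('top',d); m=np.zeros(d.shape,bool); m[145:262,285:415]=1
z=P[...,2]; 
h,e=np.histogram(z[m],bins=np.arange(-.01,.2,.004)); print([(round(e[i],3),h[i]) for i in range(len(h)) if h[i]>20])
mm=(m&(z>.075)).astype(np.uint8)
cs,_=cv2.findContours(mm,cv2.RETR_EXTERNAL,cv2.CHAIN_APPROX_NONE)
c=max(cs,key=cv2.contourArea)[:,0]; Q=P[c[:,1],c[:,0],:2]
r=cv2.minAreaRect((Q*1000).astype(np.float32)); print(r)
E
```

```text
[(np.float64(-0.01), np.int64(189)), (np.float64(-0.006), np.int64(1466)), (np.float64(-0.002), np.int64(2393)), (np.float64(0.002), np.int64(968)), (np.float64(0.006), np.int64(104)), (np.float64(0.022), np.int64(32)), (np.float64(0.026), np.int64(26)), (np.float64(0.05), np.int64(41)), (np.float64(0.054), np.int64(59)), (np.float64(0.058), np.int64(114)), (np.float64(0.062), np.int64(56)), (np.float64(0.082), np.int64(181)), (np.float64(0.086), np.int64(2052)), (np.float64(0.09), np.int64(3957)), (np.float64(0.094), np.int64(1484)), (np.float64(0.098), np.int64(234)), (np.float64(0.102), np.int64(270)), (np.float64(0.106), np.int64(86)), (np.float64(0.118), np.int64(39)), (np.float64(0.122), np.int64(89)), (np.float64(0.126), np.int64(112)), (np.float64(0.13), np.int64(69)), (np.float64(0.134), np.int64(73)), (np.float64(0.138), np.int64(112)), (np.float64(0.142), np.int64(337)), (np.float64(0.146), np.int64(322)), (np.float64(0.15), np.int64(112))]
((530.2342529296875, -102.85238647460938), (250.77700805664062, 449.7185363769531), 11.601574897766113)
```

View pics/ts.png

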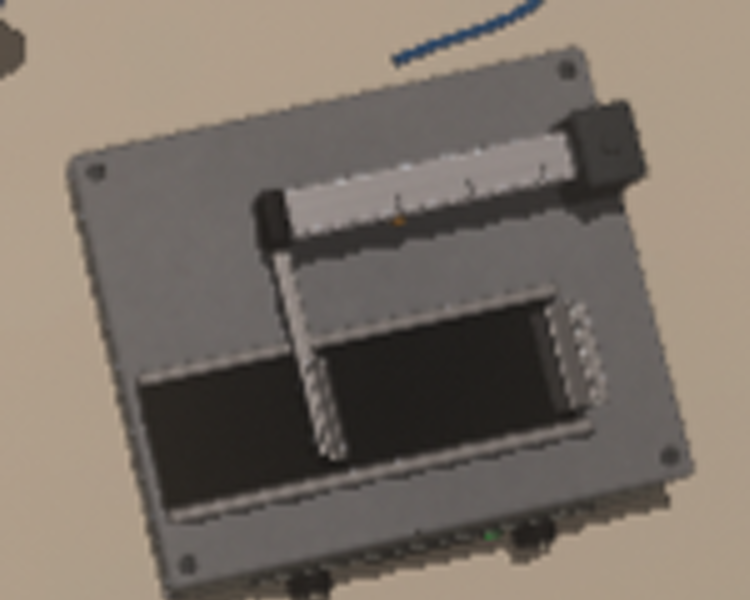

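View pics/tb.png

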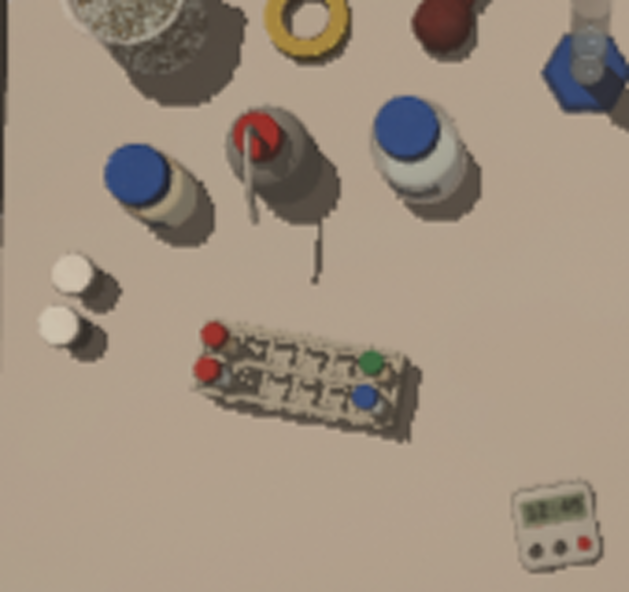

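```bash
cat >> h.py <<'E'
def ray(name,u,v,z):
    c=get_calibration(name); u=np.asarray(u,float);v=np.asarray(v,float)
    D=np.stack([(u-c['cx'])/c['fx'],(v-c['cy'])/c['fy'],np.ones_like(u)],-1)@rot(c).T
    o=np.array(c['xyz']); t=(z-o[2])/D[...,2]; return o+D*t[...,None]
E
python3 - <<'E'
from h import *
p,d=load('top0'); P=pts('top',d)
def crop(x,y): return 275+np.array(x)/5-.4, 140+np.array(y)/5-.4
# platform corners
u,v=crop([72,583,692,160],[158,46,470,600]); C=ray('top',u,v,.093); print('plat',C.round(4))
print([np.linalg.norm(C[i]-C[(i+1)%4]).round(4) for i in range(4)], C.mean(0))
g=p.astype(int)
m=np.zeros(d.shape,bool); m[150:200,325:400]=1
m&=(P[...,2]>.13)&(g.min(-1)>120)
v,u=np.nonzero(m); Q=ray('top',u,v,.146)[:,:2]; r=cv2.minAreaRect((Q*1000).astype(np.float32)); print('sleeve',m.sum(),r); print(cv2.boxPoints(r))
vv,ww=np.linalg.eigh(np.cov(Q.T)); a=ww[:,1]; print('axis deg',np.degrees(np.arctan2(a[1],a[0])),Q.mean(0))
hs=cv2.cvtColor(p,cv2.COLOR_RGB2HSV)
o=(hs[...,0]>8)&(hs[...,0]<25)&(hs[...,1]>100); 
v,u=np.nonzero(o); k=(v>150)&(v<200)&(u>320)&(u<400); print(u[k],v[k], ray('top',u[k].mean(),v[k].mean(),.133))
# guide rods (bright lines)
for n,(x,y) in {'rodA':([140,555],[380,293]),'rodB':([172,590],[517,428])}.items():
    print(n,ray('top',*crop(x,y),.105).round(4))
E
```

```text
plat [[ 0.6351 -0.0061  0.093 ]
 [ 0.6957 -0.2965  0.093 ]
 [ 0.4554 -0.344   0.093 ]
 [ 0.3882 -0.0485  0.093 ]]
[np.float64(0.2966), np.float64(0.2449), np.float64(0.303), np.float64(0.2505)] [ 0.54360711 -0.17379981  0.093     ]
sleeve 482 ((630.2789916992188, -173.89175415039062), (105.88361358642578, 172.94125366210938), 23.27303695678711)
[[ 547.47925 -115.37504]
 [ 615.81067 -274.24448]
 [ 713.07874 -232.40848]
 [ 644.7473   -73.53903]]
axis deg 102.39045853354614 [ 0.60833727 -0.19216837]
[355 354 355] [183 184 184] [ 0.59042183 -0.18052518  0.133     ]
rodA [[ 0.5081 -0.0397  0.105 ]
 [ 0.5533 -0.2702  0.105 ]]
rodB [[ 0.4329 -0.0551  0.105 ]
 [ 0.4784 -0.2855  0.105 ]]
```

```bash
python3 -m creep '[{"dx":-0.111,"dy":0,"dz":0.461,"ry":-1.346,"gripper":1},{"dx":-0.111,"dy":0,"dz":0.461,"ry":-1.346},{"dx":-0.111,"dy":0,"dz":0.461,"ry":-1.346},{"dx":-0.111,"dy":0,"dz":0.461,"ry":-1.346},{"dx":-0.111,"dy":0,"dz":0.461,"ry":-1.346},{"dx":-0.111,"dy":0,"dz":0.461,"ry":-1.346},{"dx":-0.111,"dy":0,"dz":0.461,"ry":-1.346},{"dx":-0.111,"dy":0,"dz":0.461,"ry":-1.346},{"dx":-0.111,"dy":0.02,"dz":0.461,"ry":-1.346},{"dx":-0.111,"dy":0.035,"dz":0.461,"ry":-1.346},{"dx":-0.111,"dy":0.035,"dz":0.461,"ry":-1.346},{"dx":-0.111,"dy":0.035,"dz":0.461,"ry":-1.346}]'
python3 - <<'E'
from h import *
s=status.observe();print(s['tool_pos'],s['tool_rot'],s['contact_force'],s['time']); np.save('pics/w1pose.npy',np.r_[s['tool_pos'],s['tool_rot']]); snap('wrist','w1')
E
```

```text
[ 0.21393428 -0.47912236  0.24322048] [-1.57058652e+00  1.13177902e-03 -1.15099001e+00] [0.28320679 0.10193112 0.56549304] 0.15invalid input at $[0]: expected keys dx, dy, dz, rx, ry, rz, gripper
```

View pics/w1.png

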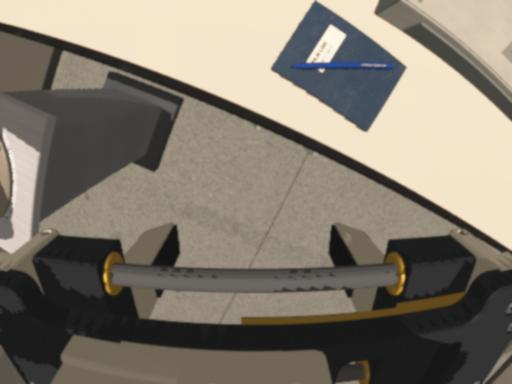

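```bash
python3 -m creep '[{"dx":-0.111,"dy":0,"dz":0.461,"rx":0,"ry":-1.346,"rz":0,"gripper":1},{"dx":-0.111,"dy":0,"dz":0.461,"rx":0,"ry":-1.346,"rz":0,"gripper":1},{"dx":-0.111,"dy":0,"dz":0.461,"rx":0,"ry":-1.346,"rz":0,"gripper":1},{"dx":-0.111,"dy":0,"dz":0.461,"rx":0,"ry":-1.346,"rz":0,"gripper":1},{"dx":-0.111,"dy":0,"dz":0.461,"rx":0,"ry":-1.346,"rz":0,"gripper":1},{"dx":-0.111,"dy":0,"dz":0.461,"rx":0,"ry":-1.346,"rz":0,"gripper":1},{"dx":-0.111,"dy":0,"dz":0.461,"rx":0,"ry":-1.346,"rz":0,"gripper":1},{"dx":-0.111,"dy":0.02,"dz":0.461,"rx":0,"ry":-1.346,"rz":0,"gripper":1},{"dx":-0.111,"dy":0.035,"dz":0.461,"rx":0,"ry":-1.346,"rz":0,"gripper":1},{"dx":-0.111,"dy":0.035,"dz":0.461,"rx":0,"ry":-1.346,"rz":0,"gripper":1}]'
python3 - <<'E'
from h import *
s=status.observe();print(s['tool_pos'],s['tool_rot'],s['contact_force'],s['time']); np.save('pics/w1pose.npy',np.r_[s['tool_pos'],s['tool_rot']]); snap('wrist','w1')
E
```

```text
time: 1.45
tool_pos: [0.5885, -0.1902, 0.207]
tool_rot: [-1.569, 0.003, 0.195]
contact_force: [0.7, -0.9, 0.0]
opening: 0.0921
[ 0.58852105 -0.19016384  0.20698703] [-1.56894176  0.00341148  0.19469018] [ 0.67045802 -0.93422029  0.03352609] 1.45
```

View pics/w1.png

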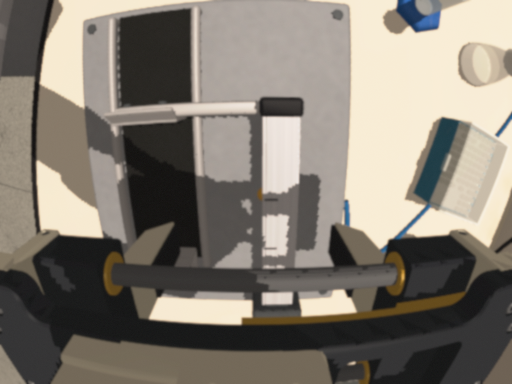

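```bash
cat >> h.py <<'E'
def wray(u,v,z,pose):
    c=get_calibration('wrist'); a=(np.asarray(u,float)-c['cx'])/c['fx']; b=(np.asarray(v,float)-c['cy'])/c['fy']
    th=np.hypot(a,b)+1e-12; D=np.stack([np.sin(th)*a/th,np.sin(th)*b/th,np.cos(th)],-1)
    M=np.array(c['mount']); T=R.from_euler('xyz',pose[3:]).as_matrix()
    o=T@M[:3,3]+pose[:3]; D=D@(T@M[:3,:3]).T
    return o+D*((z-o[2])/D[...,2])[...,None]
yaw=0.196
ex=np.array([np.cos(yaw),np.sin(yaw)]); ey=np.array([-np.sin(yaw),np.cos(yaw)])
def sh(P): P=np.asarray(P); return np.stack([P[...,:2]@ex,P[...,:2]@ey],-1)  # world xy -> shaker-aligned axes (about world origin)
E
python3 - <<'E'
from h import *
p,d=load('w1'); a=cv2.resize(p[90:270,100:310],None,fx=3.3,fy=3.3,interpolation=cv2.INTER_CUBIC); cv2.imwrite('pics/w1z.png',a[:,:,::-1])
E
```

```text
(no output)
```

View pics/w1z.png

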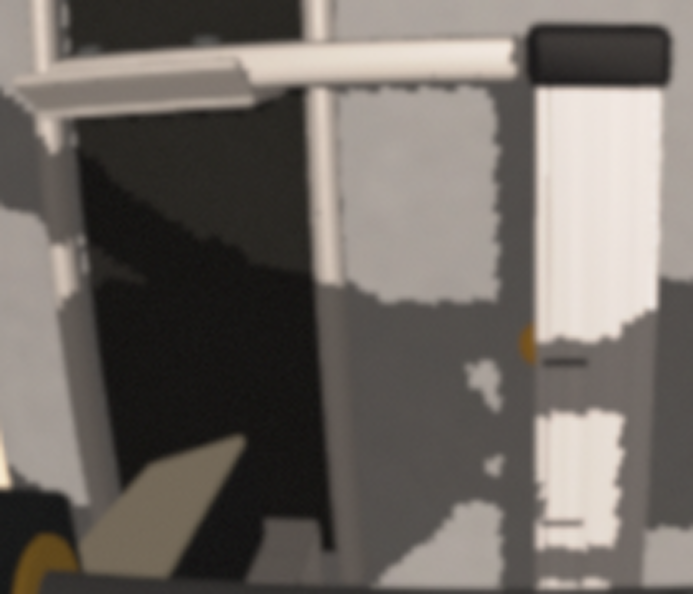

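```bash
python3 - <<'E'
from h import *
po=np.load('pics/w1pose.npy')
def q(n,xs,ys,z):
    P=wray(100+np.array(xs)/3.3-.35,90+np.array(ys)/3.3-.35,z,po); print(n,P.round(4)[...,:2].tolist(),'sh',sh(P).round(4).tolist())
q('L/R far',[535,662],[90,90],.146)
q('L/R near',[539,657],[345,310],.146)
q('m1',[543,586],[361,361],.146)
q('m2',[545,582],[522,522],.146)
q('btn',[528],[345],.133)
q('collar',[529,670],[90,90],.146)
q('rod inner L',[60,75],[100,260],.103)
q('rod R',[305,318],[100,250],.103)
q('rod R rightedge',[328,345],[10,290],.103)
q('TCPz',[0],[0],.1)
print('tcp sh',sh(po[:3]))
E
```

```text
L/R far [[0.5806, -0.1227], [0.6064, -0.1173]] sh [[0.5456, -0.2335], [0.5719, -0.2331]]
L/R near [[0.5926, -0.1767], [0.6162, -0.1639]] sh [[0.5468, -0.2887], [0.5725, -0.2807]]
m1 [[0.5942, -0.1802], [0.6035, -0.1784]] sh [[0.5477, -0.2925], [0.5572, -0.2925]]
m2 [[0.603, -0.2196], [0.6116, -0.218]] sh [[0.5487, -0.3328], [0.5574, -0.3329]]
btn [[0.5913, -0.1815]] sh [[0.5446, -0.2932]]
collar [[0.5794, -0.123], [0.608, -0.1169]] sh [[0.5444, -0.2335], [0.5736, -0.2331]]
rod inner L [[0.4575, -0.1484], [0.4664, -0.1919]] sh [[0.4199, -0.2347], [0.4201, -0.2791]]
rod R [[0.5255, -0.1385], [0.5349, -0.1766]] sh [[0.4885, -0.2381], [0.4903, -0.2774]]
rod R rightedge [[0.5275, -0.1149], [0.5436, -0.1859]] sh [[0.495, -0.2155], [0.497, -0.2882]]
TCPz [[0.4333, -0.1236]] sh [[0.401, -0.2056]]
tcp sh [ 0.54021895 -0.30113584]
```

```bash
python3 - <<'E'
from h import *
po=np.load('pics/w1pose.npy'); p,d=load('w1'); g=cv2.GaussianBlur(p,(3,3),0).astype(float).mean(-1)
def edge(c0,r0,c1,r1,z,sgn,n):
    U=[];V=[]
    for v in range(r0,r1):
        c=c0+(c1-c0)*(v-r0)/(r1-r0); us=np.arange(int(c)-5,int(c)+6); gr=sgn*(g[v,us+1]-g[v,us-1])/2
        i=gr.argmax(); 
        if gr[i]<8 or i in(0,10): continue
        a,b,e=gr[i-1:i+2]; U.append(us[i]+.5*(a-e)/(a-2*b+e)); V.append(v)
    S=sh(wray(np.array(U),np.array(V),z,po))
    f=np.polyfit(S[:,1],S[:,0],1); 
    for _ in range(3):
        r=S[:,0]-np.polyval(f,S[:,1]); k=abs(r)<.0008; f=np.polyfit(S[k,1],S[k,0],1)
    print(n,len(U),k.sum(),'yaw',yaw-f[0],'x at y=-.25,-.29',np.polyval(f,[-.25,-.29]).round(4))
edge(262,118,264,195,.146,1,'slL'); edge(300,118,299,185,.146,-1,'slR')
edge(199,60,204,170,.105,-1,'rodR right'); edge(193,20,197,170,.103,1,'rodR left'); edge(117,30,120,110,.103,-1,'rodL inner')
edge(349,20,348,200,.093,-1,'plat right')
E
```

```text
slL 77 77 yaw 0.19894028569680816 x at y=-.25,-.29 [0.5458 0.5459]
slR 67 67 yaw 0.20764804345334567 x at y=-.25,-.29 [0.572  0.5724]
rodR right 97 97 yaw 0.2064465708047088 x at y=-.25,-.29 [0.495  0.4954]
rodR left 137 137 yaw 0.20242136256167054 x at y=-.25,-.29 [0.4888 0.4891]
rodL inner 69 61 yaw 0.20568733512755066 x at y=-.25,-.29 [0.4185 0.4189]Traceback (most recent call last):
  File "<stdin>", line 17, in <module>
  File "<stdin>", line 11, in edge
    raise TypeError("expected non-empty vector for x")
TypeError: expected non-empty vector for x
```

```bash
python3 -m creep '[{"dx":0.019,"dy":0.03,"dz":0.008,"rx":0,"ry":-0.009,"rz":0,"gripper":0.6},{"dx":0.019,"dy":0.055,"dz":0.008,"rx":0,"ry":-0.009,"rz":0,"gripper":0.6},{"dx":0.019,"dy":0.076,"dz":0.008,"rx":0,"ry":-0.009,"rz":0,"gripper":0.6},{"dx":0.019,"dy":0.076,"dz":0.008,"rx":0,"ry":-0.009,"rz":0,"gripper":0.6},{"dx":0.019,"dy":0.076,"dz":0.008,"rx":0,"ry":-0.009,"rz":0,"gripper":0.6}]' 8
python3 - <<'E'
from h import *
s=status.observe();print(s['tool_pos'],s['tool_rot'],s['contact_force'],sh(s['tool_pos'])); np.save('pics/w2pose.npy',np.r_[s['tool_pos'],s['tool_rot']]); p,d=snap('wrist','w2')
E
```

```text
time: 2.12
tool_pos: [0.6071, -0.1797, 0.1344]
tool_rot: [-1.572, -0.002, 0.203]
contact_force: [-0.4, 0.0, 1.0]
opening: 0.0558
[ 0.60713673 -0.17973206  0.13442009] [-1.57231873 -0.00194639  0.20271336] [-0.4112435   0.02835751  1.01479234] [ 0.56050977 -0.29452915]
```

View pics/w2.png

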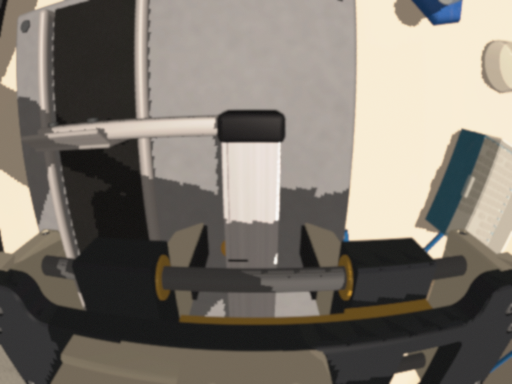

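```bash
python3 - <<'E'
from h import *
for i in range(3): s=status.observe();print(s['tool_pos'],s['tool_rot'])
p,d=load('w2'); a=cv2.resize(p[130:300,180:330],None,fx=3.5,fy=3.5,interpolation=cv2.INTER_CUBIC); cv2.imwrite('pics/w2z.png',a[:,:,::-1])
g=cv2.GaussianBlur(p,(3,3),0).astype(float).mean(-1)
for v in(150,170,190,210,225):
    gr=np.gradient(g[v]); L=215+gr[215:235].argmax(); Rr=270+gr[270:295].argmin(); print(v,L,Rr,gr[L],gr[Rr])
    # tool frame: pose identity-like, plane y_tool const
    c=get_calibration('wrist');M=c['mount']
    for u in(L,Rr):
        A=(u-c['cx'])/c['fx'];B=(v-c['cy'])/c['fy'];t=np.hypot(A,B);D=M[:3,:3]@np.array([np.sin(t)*A/t,np.sin(t)*B/t,np.cos(t)])
        k=(-.0135-M[1,3])/D[1]; print((M[:3,3]+D*k).round(4))
E
```

```text
[ 0.60729901 -0.17957533  0.13454792] [-1.57254308 -0.00228515  0.20302053]
[ 0.60729901 -0.17957533  0.13454792] [-1.57254308 -0.00228515  0.20302053]
[ 0.60729901 -0.17957533  0.13454792] [-1.57254308 -0.00228515  0.20302053]
150 221 280 38.49999999999999 -25.0
[-0.0143 -0.0135  0.0584]
[ 0.0116 -0.0135  0.0584]
170 222 280 38.833333333333336 -27.0
[-0.0141 -0.0135  0.0493]
[ 0.0118 -0.0135  0.0493]
190 222 280 39.5 -48.333333333333336
[-0.0144 -0.0135  0.0399]
[ 0.0121 -0.0135  0.0399]
210 223 279 38.666666666666664 -51.0
[-0.0143 -0.0135  0.03  ]
[ 0.0119 -0.0135  0.0301]
225 224 278 9.0 -7.5
[-0.0141 -0.0135  0.0223]
[ 0.0116 -0.0135  0.0224]
```

View pics/w2z.png

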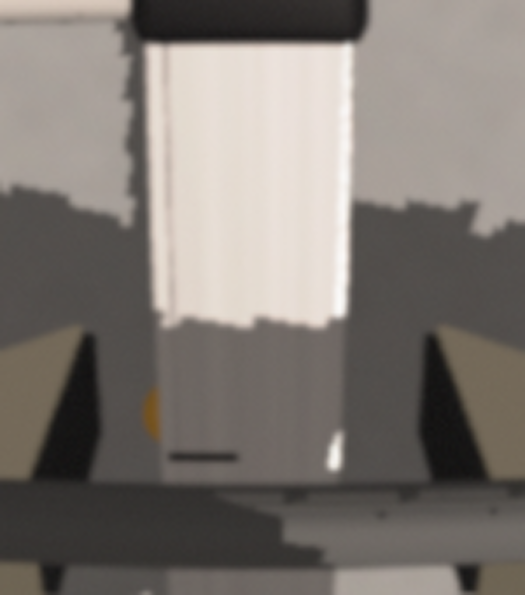

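```bash
python3 -m creep '[{"dx":-0.0012,"dy":0.003,"dz":0.003,"rx":0,"ry":0,"rz":0,"gripper":0.6},{"dx":-0.0012,"dy":0.003,"dz":0.003,"rx":0,"ry":0,"rz":0,"gripper":0.6},{"dx":-0.0012,"dy":0.003,"dz":0.003,"rx":0,"ry":0,"rz":0,"gripper":0.2},{"dx":-0.0012,"dy":0.003,"dz":0.003,"rx":0,"ry":0,"rz":0,"gripper":0.2},{"dx":-0.0012,"dy":0.003,"dz":0.003,"rx":0,"ry":0,"rz":0,"gripper":0.2},{"dx":-0.0012,"dy":0.003,"dz":0.003,"rx":0,"ry":0,"rz":0,"gripper":0.2}]' 8
python3 - <<'E'
from h import *
s=status.observe();print(s['tool_pos'],s['tool_rot'],s['contact_force'],sh(s['tool_pos']),s['opening'])
E
```

```text
time: 2.92
tool_pos: [0.6051, -0.1759, 0.1296]
tool_rot: [-1.571, 0.0, 0.204]
contact_force: [-0.2, -0.2, -0.6]
opening: 0.026
[ 0.60505675 -0.17591608  0.12963057] [-1.57077492e+00  1.04506495e-05  2.03956198e-01] [-0.16578678 -0.20153377 -0.64782788] [ 0.55921276 -0.29038117] 0.026000029929123057
```

```bash
python3 -m creep '[{"dx":0,"dy":0,"dz":0,"rx":0,"ry":0,"rz":0,"gripper":0.2},{"dx":0,"dy":0,"dz":0,"rx":0,"ry":0,"rz":0,"gripper":0.2},{"dx":0,"dy":0,"dz":0.001,"rx":0,"ry":0,"rz":0,"gripper":0.2},{"dx":0,"dy":0,"dz":0.002,"rx":0,"ry":0,"rz":0,"gripper":0.2}]' 35
python3 - <<'E'
from h import *
s=status.observe();print(s['tool_pos'],s['tool_rot'],s['contact_force'],sh(s['contact_force']),sh(s['tool_pos']),s['opening'])
E
```

```text
time: 3.42
tool_pos: [0.605, -0.1754, 0.1296]
tool_rot: [-1.573, -0.001, 0.204]
contact_force: [2.5, -6.7, -4.1]
opening: 0.0259
[ 0.60497251 -0.17535728  0.12964414] [-1.57335783e+00 -5.32372315e-04  2.03766561e-01] [ 2.50995387 -6.72503658 -4.07277762] [ 1.15221285 -7.08508228] [ 0.55923896 -0.28981666] 0.02590782544827057
```

```bash
python3 -m creep '[{"dx":0,"dy":0,"dz":0.0007,"rx":0,"ry":0,"rz":0,"gripper":0.2},{"dx":0,"dy":0,"dz":0.0014,"rx":0,"ry":0,"rz":0,"gripper":0.2}]'
python3 -m creep '[{"dx":0,"dy":0,"dz":0.0007,"rx":0,"ry":0,"rz":0,"gripper":0.2},{"dx":0,"dy":0,"dz":0.0014,"rx":0,"ry":0,"rz":0,"gripper":0.2}]'
```

```text
time: 3.68
tool_pos: [0.6048, -0.1744, 0.1297]
tool_rot: [-1.574, -0.001, 0.204]
contact_force: [0.8, -7.8, -3.4]
opening: 0.0259
time: 3.92
tool_pos: [0.6047, -0.1739, 0.1297]
tool_rot: [-1.575, -0.001, 0.203]
contact_force: [3.6, -12.4, -5.7]
opening: 0.0255
```

```bash
python3 -m creep '[{"dx":0,"dy":0,"dz":0.0007,"rx":0,"ry":0,"rz":0,"gripper":0.2},{"dx":0,"dy":0,"dz":0.0014,"rx":0,"ry":0,"rz":0,"gripper":0.2}]'
python3 -m creep '[{"dx":0,"dy":0,"dz":0.0007,"rx":0,"ry":0,"rz":0,"gripper":0.2},{"dx":0,"dy":0,"dz":0.0014,"rx":0,"ry":0,"rz":0,"gripper":0.2}]'
```

```text
time: 4.18
tool_pos: [0.6046, -0.1736, 0.1297]
tool_rot: [-1.577, -0.001, 0.203]
contact_force: [5.0, -15.1, -7.0]
opening: 0.0258
time: 4.42
tool_pos: [0.6039, -0.1702, 0.1296]
tool_rot: [-1.573, -0.001, 0.203]
contact_force: [2.1, -1.8, -1.9]
opening: 0.0258
```

```bash
python3 -m creep '[{"dx":0,"dy":0,"dz":0.002,"rx":0,"ry":0,"rz":0,"gripper":0.2},{"dx":0,"dy":0,"dz":0.004,"rx":0,"ry":0,"rz":0,"gripper":0.2},{"dx":0,"dy":0,"dz":0.006,"rx":0,"ry":0,"rz":0,"gripper":0.2}]'
python3 -m creep '[{"dx":0,"dy":0,"dz":0.002,"rx":0,"ry":0,"rz":0,"gripper":0.2},{"dx":0,"dy":0,"dz":0.004,"rx":0,"ry":0,"rz":0,"gripper":0.2},{"dx":0,"dy":0,"dz":0.006,"rx":0,"ry":0,"rz":0,"gripper":0.2},{"dx":0,"dy":0,"dz":0.008,"rx":0,"ry":0,"rz":0,"gripper":0.2},{"dx":0,"dy":0,"dz":0.010,"rx":0,"ry":0,"rz":0,"gripper":0.2},{"dx":0,"dy":0,"dz":0.012,"rx":0,"ry":0,"rz":0,"gripper":0.2}]'
python3 - <<'E'
from h import *
s=status.observe();print(sh(s['tool_pos'])[1]+.2904,s['contact_force'])
E
```

```text
time: 4.8
tool_pos: [0.6026, -0.164, 0.1296]
tool_rot: [-1.573, -0.001, 0.204]
contact_force: [2.7, -8.5, -3.3]
opening: 0.0259
time: 5.55
tool_pos: [0.6002, -0.1522, 0.1296]
tool_rot: [-1.573, -0.001, 0.204]
contact_force: [3.0, -6.9, -4.5]
opening: 0.0257
0.024213082084536708 [ 3.03725029 -6.91422004 -4.47764978]
```

```bash
for i in 1; do :; done; python3 -m creep '[{"dx":0,"dy":0,"dz":0.0015,"rx":0,"ry":0,"rz":0,"gripper":0.2},{"dx":0,"dy":0,"dz":0.003,"rx":0,"ry":0,"rz":0,"gripper":0.2},{"dx":0,"dy":0,"dz":0.0045,"rx":0,"ry":0,"rz":0,"gripper":0.2}]'
python3 -m creep '[{"dx":0,"dy":0,"dz":0.001,"rx":0,"ry":0,"rz":0,"gripper":0.2},{"dx":0,"dy":0,"dz":0.002,"rx":0,"ry":0,"rz":0,"gripper":0.2}]'
```

```text
time: 5.92
tool_pos: [0.5993, -0.1478, 0.1296]
tool_rot: [-1.573, -0.001, 0.204]
contact_force: [3.1, -7.0, -4.9]
opening: 0.0258
time: 6.18
tool_pos: [0.5989, -0.1458, 0.1296]
tool_rot: [-1.573, -0.001, 0.204]
contact_force: [1.9, -7.1, -3.4]
opening: 0.0258
```

```bash
python3 -m creep '[{"dx":0,"dy":0,"dz":0.001,"rx":0,"ry":0,"rz":0,"gripper":0.2},{"dx":0,"dy":0,"dz":0.002,"rx":0,"ry":0,"rz":0,"gripper":0.2}]'
```

```text
time: 6.42
tool_pos: [0.5985, -0.1439, 0.1296]
tool_rot: [-1.573, -0.001, 0.204]
contact_force: [1.6, -7.8, -4.4]
opening: 0.0256
```

```bash
python3 -m creep '[{"dx":0,"dy":0,"dz":0.001,"rx":0,"ry":0,"rz":0,"gripper":0.2},{"dx":0,"dy":0,"dz":0.002,"rx":0,"ry":0,"rz":0,"gripper":0.2}]'
```

```text
time: 6.68
tool_pos: [0.5981, -0.1419, 0.1296]
tool_rot: [-1.573, -0.001, 0.204]
contact_force: [1.6, -5.9, -3.1]
opening: 0.026
```

```bash
python3 -m creep '[{"dx":0,"dy":0,"dz":0.001,"rx":0,"ry":0,"rz":0,"gripper":0.2},{"dx":0,"dy":0,"dz":0.002,"rx":0,"ry":0,"rz":0,"gripper":0.2}]'
```

```text
time: 6.92
tool_pos: [0.5975, -0.1392, 0.1296]
tool_rot: [-1.572, -0.0, 0.204]
contact_force: [1.9, -3.1, -3.9]
opening: 0.0255
```

```bash
python3 -m creep '[{"dx":0,"dy":0,"dz":0.0007,"rx":0,"ry":0,"rz":0,"gripper":0.2},{"dx":0,"dy":0,"dz":0.0013,"rx":0,"ry":0,"rz":0,"gripper":0.2}]'
```

```text
time: 7.18
tool_pos: [0.5971, -0.1373, 0.1296]
tool_rot: [-1.571, -0.0, 0.204]
contact_force: [2.8, -3.9, -3.9]
opening: 0.0254
```

```bash
python3 -m creep '[{"dx":0,"dy":0,"dz":0.0005,"rx":0,"ry":0,"rz":0,"gripper":0.2},{"dx":0,"dy":0,"dz":0.001,"rx":0,"ry":0,"rz":0,"gripper":0.2}]'
```

```text
time: 7.42
tool_pos: [0.597, -0.1364, 0.1296]
tool_rot: [-1.571, -0.0, 0.204]
contact_force: [2.6, -3.8, -5.7]
opening: 0.0259
```

```bash
python3 -m creep '[{"dx":0,"dy":0,"dz":0.0005,"rx":0,"ry":0,"rz":0,"gripper":0.2},{"dx":0,"dy":0,"dz":0.001,"rx":0,"ry":0,"rz":0,"gripper":0.2}]'
```

```text
time: 7.68
tool_pos: [0.5969, -0.1358, 0.1296]
tool_rot: [-1.572, -0.0, 0.204]
contact_force: [4.2, -5.7, -5.6]
opening: 0.026
```

```bash
python3 - <<'E'
from h import *
p,d=snap('wrist','w3');p2,d=snap('top','t3');p3,d=snap('scene','s3')
a=cv2.resize(p2[130:270,275:425],None,fx=4,fy=4,interpolation=cv2.INTER_CUBIC); cv2.imwrite('pics/t3z.png',a[:,:,::-1])
a=cv2.resize(p3[150:290,270:430],None,fx=4,fy=4,interpolation=cv2.INTER_CUBIC); cv2.imwrite('pics/s3z.png',a[:,:,::-1])
E
```

```text
(no output)
```

View pics/w3.png

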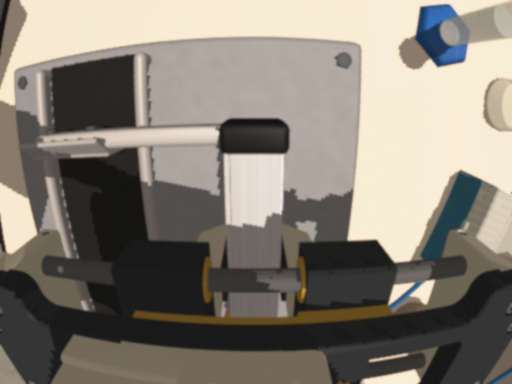

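View pics/t3z.png

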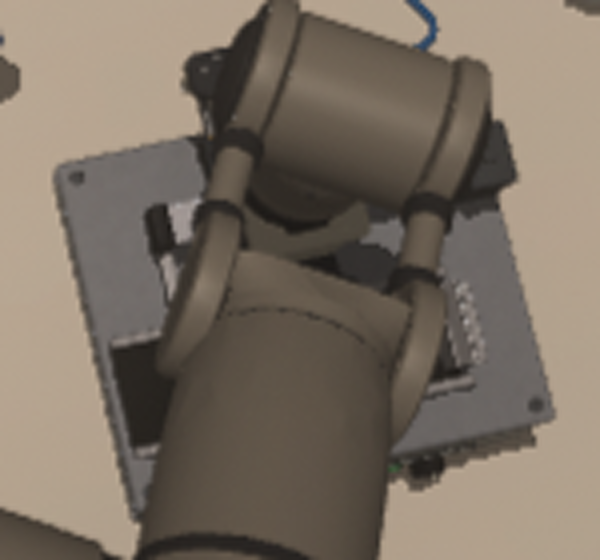

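View pics/s3z.png

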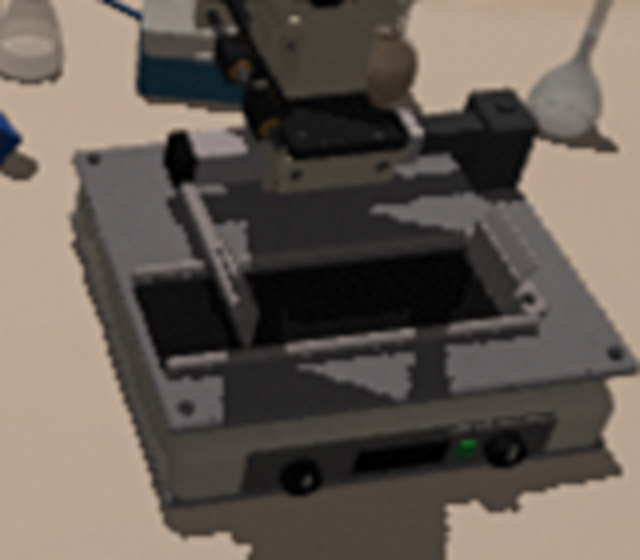

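```bash
python3 -m creep '[{"dx":0,"dy":0,"dz":0.0005,"rx":0,"ry":0,"rz":0,"gripper":0.2},{"dx":0,"dy":0,"dz":0.0008,"rx":0,"ry":0,"rz":0,"gripper":0.2}]'
```

```text
time: 8.07
tool_pos: [0.5968, -0.1357, 0.1297]
tool_rot: [-1.573, -0.001, 0.204]
contact_force: [5.3, -7.3, -6.6]
opening: 0.0259
```

```bash
python3 -m creep '[{"dx":0,"dy":0,"dz":-0.0012,"rx":0,"ry":0,"rz":0,"gripper":0.2},{"dx":0,"dy":0,"dz":-0.0018,"rx":0,"ry":0,"rz":0,"gripper":0.2}]'
python3 -m creep '[{"dx":0,"dy":0,"dz":0,"rx":0,"ry":0,"rz":0,"gripper":0.6},{"dx":0,"dy":0,"dz":0,"rx":0,"ry":0,"rz":0,"gripper":0.6},{"dx":0,"dy":-0.03,"dz":0,"rx":0,"ry":0,"rz":0,"gripper":0.6},{"dx":-0.03,"dy":-0.08,"dz":0.03,"rx":0,"ry":0,"rz":0,"gripper":0.6},{"dx":-0.05,"dy":-0.10,"dz":0.04,"rx":0,"ry":0,"rz":0,"gripper":0.6},{"dx":-0.05,"dy":-0.10,"dz":0.04,"rx":0,"ry":0,"rz":0,"gripper":0.6}]'
python3 - <<'E'
from h import *
s=status.observe();print(s['time'],s['tool_pos'],s['contact_force']); np.save('pics/w4pose.npy',np.r_[s['tool_pos'],s['tool_rot']]);p,d=snap('wrist','w4'); a=cv2.resize(p[60:280,60:330],None,fx=2.7,fy=2.7,interpolation=cv2.INTER_CUBIC); cv2.imwrite('pics/w4z.png',a[:,:,::-1])
E
```

```text
time: 8.32
tool_pos: [0.5968, -0.1357, 0.1296]
tool_rot: [-1.57, 0.0, 0.204]
contact_force: [2.4, 0.9, -5.8]
opening: 0.0255
time: 9.07
tool_pos: [0.5396, -0.107, 0.2322]
tool_rot: [-1.573, -0.004, 0.204]
contact_force: [-0.5, 0.8, 0.0]
opening: 0.0548
9.075 [ 0.53959784 -0.10699928  0.23223522] [-0.49841476  0.76475243  0.00129051]
```

View pics/w4z.png

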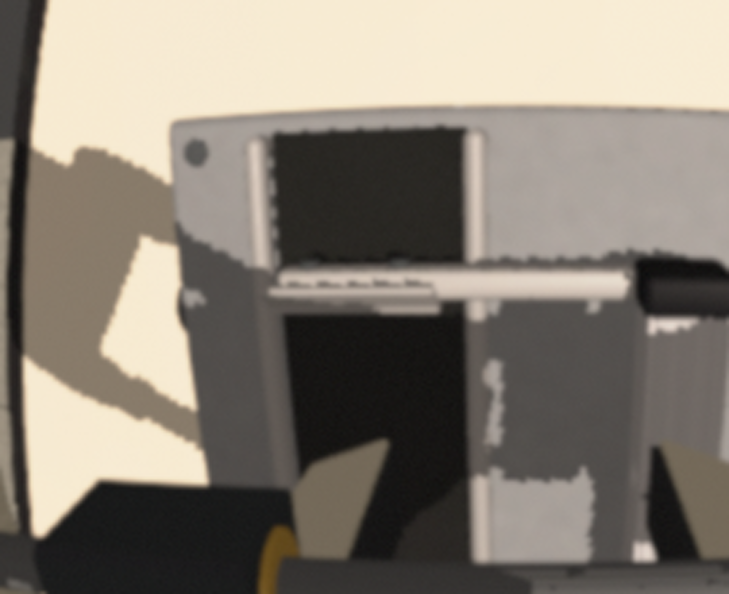

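```bash
python3 - <<'E'
from h import *
u=105+np.array([213,207,371,364])/3.7-.35; v=120+np.array([333,369,362,397])/3.7-.35
C=ray('top',u,v,.110); print(C.round(4), C.mean(0))
d=(C[0]+C[1]-C[2]-C[3])[:2]; print('len dir yaw',np.degrees(np.arctan2(d[1],d[0]))-90, np.linalg.norm(d)/2)
s=status.observe(); print(s['tool_pos'],s['tool_rot'],s['qpos'])
E
```

```text
[[0.5292 0.3452 0.11  ]
 [0.5025 0.3493 0.11  ]
 [0.5061 0.2281 0.11  ]
 [0.4802 0.2333 0.11  ]] [0.50449207 0.2889477  0.11      ]
len dir yaw -11.03367346323671 0.11871956834555678
[ 0.53991877 -0.10726742  0.23068662] [-1.57199774 -0.00190616  0.20419547] [-3.35330732e-01  3.97816557e-01  1.47642436e+00 -5.40067617e-05
  1.26509914e+00 -5.39508857e-01]
```

```bash
python3 - <<'E'
from h import *
p,d=load('top0'); P=pts('top',d)
c0=np.array([.5045,.289]); yw=-.193
m=(P[...,2]>.03); m[:,275:]=0
S=(P[...,:2]-c0); X=S[...,0]*np.cos(yw)+S[...,1]*np.sin(yw); Y=-S[...,0]*np.sin(yw)+S[...,1]*np.cos(yw)
for n,(x,y) in {'wash':(260,138),'nozzle':(252,218),'small':(137,175),'big':(405,125),'jarA':(72,272),'jarB':(60,325)}.items():
    u=int(105+x/3.7);v=int(120+y/3.7); print(n,P[v,u].round(3),'rack frame',X[v,u].round(3),Y[v,u].round(3))
# obstacles above z .1 in rack-frame region of body +-.11 x +-.05
k=m&(abs(X)<.13)&(abs(Y)<.13)&((abs(X)>.036)|(abs(Y)>.085)); print(k.sum()); 
for x,y,z in zip(X[k],Y[k],P[...,2][k]): print(round(x,3),round(y,3),round(z,3),end=' | ')
E
```

```text
wash [0.67  0.307 0.138] rack frame 0.159 0.049
nozzle [0.609 0.31  0.151] rack frame 0.099 0.04
small [0.649 0.403 0.109] rack frame 0.12 0.14
big [0.679 0.2   0.141] rack frame 0.188 -0.054
jarA [0.585 0.466 0.054] rack frame 0.045 0.189
jarB [0.545 0.474 0.054] rack frame 0.004 0.189
165
0.13 0.13 0.113 | 0.13 0.046 0.184 | 0.13 0.044 0.185 | 0.128 0.13 0.11 | 0.128 0.127 0.109 | 0.129 0.125 0.107 | 0.129 0.122 0.109 | 0.127 0.046 0.185 | 0.128 0.044 0.18 | 0.125 0.13 0.107 | 0.124 0.125 0.116 | 0.126 0.125 0.106 | 0.126 0.121 0.11 | 0.129 0.122 0.095 | 0.126 0.047 0.177 | 0.126 0.044 0.178 | 0.122 0.129 0.109 | 0.123 0.127 0.106 | 0.124 0.124 0.106 | 0.124 0.121 0.108 | 0.126 0.12 0.099 | 0.128 0.121 0.087 | 0.122 0.046 0.18 | 0.123 0.043 0.178 | 0.119 0.128 0.11 | 0.12 0.126 0.107 | 0.12 0.123 0.109 | 0.121 0.12 0.109 | 0.124 0.121 0.094 | 0.127 0.122 0.078 | 0.127 0.119 0.078 | 0.127 0.115 0.084 | 0.121 0.046 0.176 | 0.12 0.043 0.179 | 0.117 0.128 0.109 | 0.117 0.125 0.11 | 0.117 0.121 0.112 | 0.12 0.122 0.101 | 0.121 0.121 0.092 | 0.124 0.121 0.081 | 0.125 0.119 0.077 | 0.125 
[... 1727 characters left out ...]
104 0.124 0.074 | 0.106 0.124 0.064 | 0.107 0.122 0.062 | 0.107 0.119 0.06 | 0.109 0.118 0.052 | 0.111 0.118 0.043 | 0.112 0.116 0.038 | 0.102 0.042 0.163 | 0.103 0.04 0.16 | 0.101 0.127 0.071 | 0.103 0.124 0.061 | 0.104 0.121 0.062 | 0.106 0.12 0.052 | 0.107 0.119 0.046 | 0.109 0.119 0.035 | 0.1 0.041 0.162 | 0.101 0.039 0.158 | 0.098 0.129 0.072 | 0.099 0.128 0.066 | 0.1 0.125 0.064 | 0.101 0.124 0.058 | 0.102 0.122 0.053 | 0.104 0.122 0.042 | 0.106 0.121 0.035 | 0.099 0.04 0.151 | 0.099 0.036 0.157 | 0.098 0.13 0.055 | 0.1 0.13 0.044 | 0.1 0.127 0.042 | 0.101 0.125 0.039 | 0.103 0.124 0.032 | 0.096 0.04 0.151 | 0.096 0.037 0.154 | 0.097 0.129 0.044 | 0.094 0.04 0.149 | 0.095 0.038 0.146 |
```

```bash
python3 -m creep '[{"dx":0.005,"dy":-0.05,"dz":0.05,"rx":0,"ry":0.1,"rz":0,"gripper":0.6},{"dx":0.011,"dy":-0.05,"dz":0.11,"rx":0,"ry":0.2,"rz":0,"gripper":0.8},{"dx":0.018,"dy":-0.05,"dz":0.17,"rx":0,"ry":0.3,"rz":0,"gripper":0.9},{"dx":0.025,"dy":-0.05,"dz":0.23,"rx":0,"ry":0.397,"rz":0,"gripper":0.9},{"dx":0.031,"dy":-0.05,"dz":0.29,"rx":0,"ry":0.397,"rz":0,"gripper":0.9},{"dx":0.037,"dy":-0.05,"dz":0.345,"rx":0,"ry":0.397,"rz":0,"gripper":0.9},{"dx":0.041,"dy":-0.05,"dz":0.384,"rx":0,"ry":0.397,"rz":0,"gripper":0.9},{"dx":0.041,"dy":-0.05,"dz":0.384,"rx":0,"ry":0.397,"rz":0,"gripper":0.9},{"dx":0.041,"dy":-0.05,"dz":0.384,"rx":0,"ry":0.397,"rz":0,"gripper":0.9}]' 40
python3 - <<'E'
from h import *
s=status.observe();print(s['time'],s['tool_pos'],s['tool_rot']); np.save('pics/w5pose.npy',np.r_[s['tool_pos'],s['tool_rot']]);p,d=snap('wrist','w5')
p,d=snap('top','t5'); a=cv2.resize(p[140:270,275:425],None,fx=5,fy=5,interpolation=cv2.INTER_CUBIC); cv2.imwrite('pics/t5z.png',a[:600,:,::-1])
p,d=snap('scene','s5'); a=cv2.resize(p[150:290,270:430],None,fx=4,fy=4,interpolation=cv2.INTER_CUBIC); cv2.imwrite('pics/s5z.png',a[:,:,::-1])
E
```

```text
time: 10.25
tool_pos: [0.5024, 0.2765, 0.2784]
tool_rot: [-1.572, 0.002, -0.193]
contact_force: [-0.4, -0.0, 0.6]
opening: 0.0828
10.25 [0.50243449 0.2764645  0.278357  ] [-1.57247342e+00  1.51708544e-03 -1.93023732e-01]
```

View pics/w5.png

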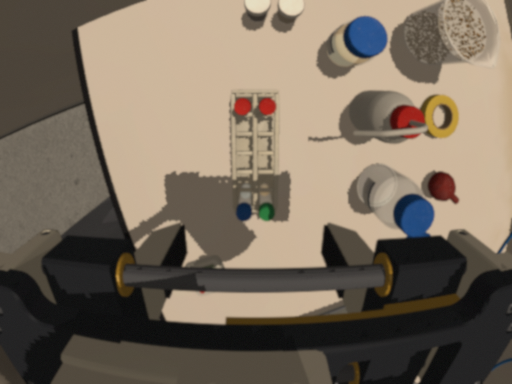

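View pics/t5z.png

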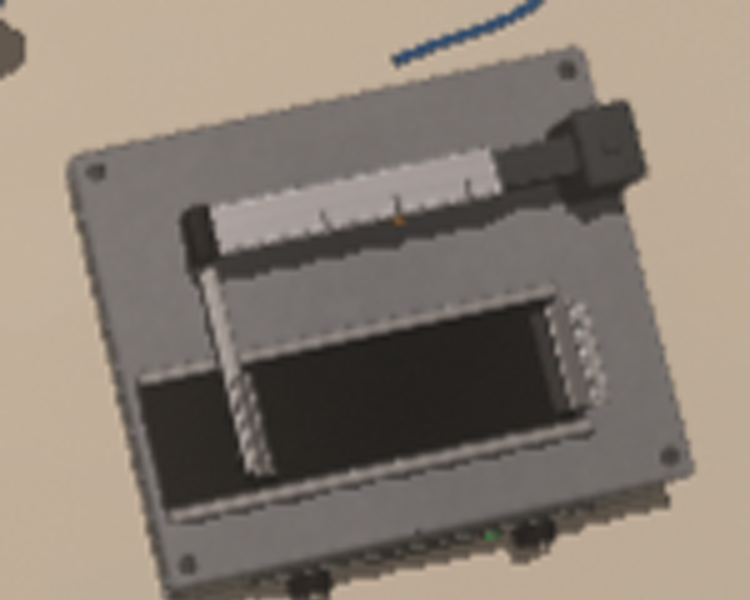

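View pics/s5z.png

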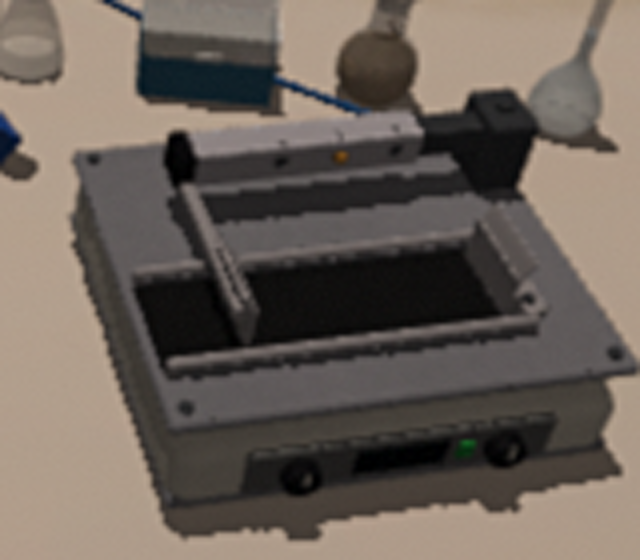

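```bash
python3 - <<'E'
from h import *
p,d=load('w5'); a=cv2.resize(p[80:230,190:320],None,fx=4,fy=4,interpolation=cv2.INTER_CUBIC); cv2.imwrite('pics/w5z.png',a[:,:,::-1])
hs=cv2.cvtColor(p,cv2.COLOR_RGB2HSV); po=np.load('pics/w5pose.npy')
for n,(lo,hi) in {'red':((0,120,80),(8,255,255)),'green':((50,100,40),(85,255,255)),'blue':((100,120,40),(130,255,255))}.items():
    m=cv2.inRange(hs,lo,hi); m[:85]=0;m[225:]=0;m[:,:225]=0;m[:,290:]=0
    nn,l,st,ce=cv2.connectedComponentsWithStats(m)
    for i in range(1,nn):
        if st[i,4]>40: print(n,ce[i],st[i,4],wray(*ce[i],.110,po).round(4))
E
```

```text
red [242.1328125  106.16015625] 256 [0.5045 0.3484 0.11  ]
red [266.75409836 106.07786885] 244 [0.5294 0.3437 0.11  ]
green [266.08465608 211.45502646] 189 [0.5076 0.2292 0.11  ]
blue [243.2754491 211.2994012] 167 [0.4824 0.2343 0.11  ]
```

View pics/w5z.png

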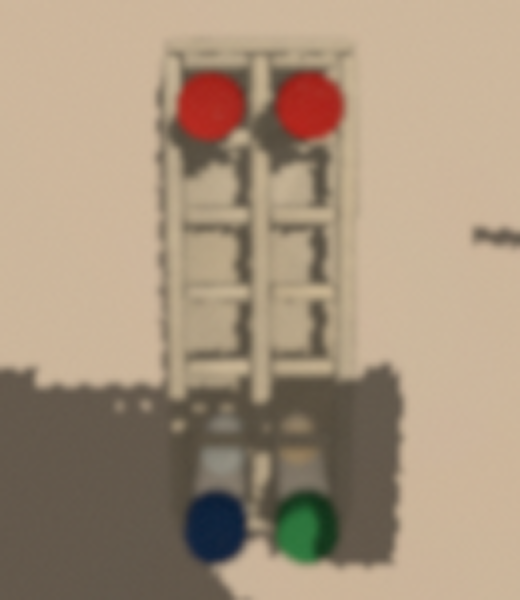

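```bash
python3 - <<'E'
from h import *
po=np.load('pics/w5pose.npy'); T=R.from_euler('xyz',po[3:]).as_matrix()
for z in(.147,.155): print(T.T@(wray(355,133,z,po)-po[:3]))
for u,v,z in((231.2,152,.058),(277.8,152,.058),(234,165,.058),(276,165,.058)): print(T.T@(wray(u,v,z,po)-po[:3]))
s=status.observe();print(s['tool_pos'])
E
```

```text
[0.097244   0.13112613 0.04989265]
[0.0944087  0.12312883 0.05083544]
[-0.02747121  0.22037766  0.01286625]
[0.030302   0.22028989 0.01293822]
[-0.02424477  0.22040063 -0.00374803]
[ 0.02837675  0.22032068 -0.00367794]
[0.50263567 0.27579266 0.27934413]
```

```bash
python3 -m creep '[{"dx":0.0014,"dy":0.05,"dz":0,"rx":0,"ry":0,"rz":0,"gripper":0.9},{"dx":0.0014,"dy":0.10,"dz":0,"rx":0,"ry":0,"rz":0,"gripper":0.9},{"dx":0.0014,"dy":0.145,"dz":0,"rx":0,"ry":0,"rz":0,"gripper":0.9},{"dx":0.0014,"dy":0.18,"dz":0,"rx":0,"ry":0,"rz":0,"gripper":0.9},{"dx":0.0014,"dy":0.2,"dz":0,"rx":0,"ry":0,"rz":0,"gripper":0.9},{"dx":0.0014,"dy":0.214,"dz":0,"rx":0,"ry":0,"rz":0,"gripper":0.9},{"dx":0.0014,"dy":0.214,"dz":0,"rx":0,"ry":0,"rz":0,"gripper":0.9}]' 8
python3 - <<'E'
from h import *
s=status.observe();print(s['time'],s['tool_pos'],s['tool_rot'],s['contact_force']); p,d=snap('wrist','w6');snap('scene','s6')
E
```

```text
time: 11.28
tool_pos: [0.5035, 0.276, 0.0651]
tool_rot: [-1.572, 0.001, -0.194]
contact_force: [-0.7, -0.1, 0.5]
opening: 0.0828
11.275 [0.50345508 0.27603865 0.06514055] [-1.57158981e+00  1.05083936e-03 -1.93946482e-01] [-0.73543688 -0.0909328   0.48863952]
```

View pics/w6.png

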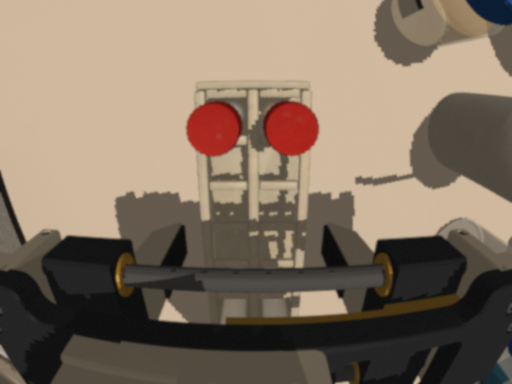

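View pics/s6.png

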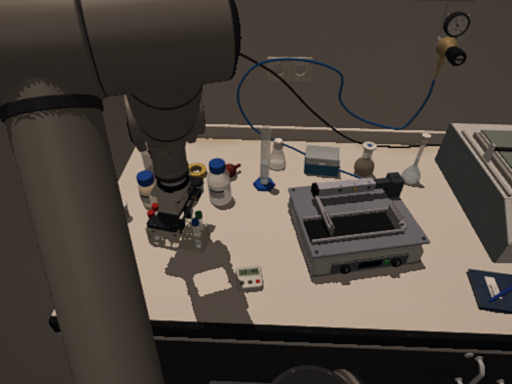

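```bash
python3 -m creep '[{"dx":0,"dy":0.001,"dz":0,"rx":0,"ry":0,"rz":0,"gripper":0.5},{"dx":0,"dy":0.001,"dz":0,"rx":0,"ry":0,"rz":0,"gripper":0.5},{"dx":0,"dy":0.001,"dz":0,"rx":0,"ry":0,"rz":0,"gripper":0.5},{"dx":0,"dy":0.001,"dz":0,"rx":0,"ry":0,"rz":0,"gripper":0.5}]' 8
python3 -m creep '[{"dx":0,"dy":0,"dz":0,"rx":0,"ry":0,"rz":0,"gripper":0.5},{"dx":0,"dy":0,"dz":0,"rx":0,"ry":0,"rz":0,"gripper":0.5},{"dx":0,"dy":-0.004,"dz":0,"rx":0,"ry":0,"rz":0,"gripper":0.5},{"dx":0,"dy":-0.01,"dz":0,"rx":0,"ry":0,"rz":0,"gripper":0.5},{"dx":0,"dy":-0.02,"dz":0,"rx":0,"ry":0,"rz":0,"gripper":0.5}]' 35
```

```text
time: 11.88
tool_pos: [0.5036, 0.2768, 0.065]
tool_rot: [-1.571, -0.0, -0.193]
contact_force: [-0.8, -0.1, 3.0]
opening: 0.0583
time: 12.5
tool_pos: [0.5032, 0.2765, 0.0846]
tool_rot: [-1.572, 0.001, -0.193]
contact_force: [0.6, 0.0, -3.0]
opening: 0.0575
```

```bash
python3 -m creep '[{"dx":0,"dy":-0.05,"dz":0,"rx":0,"ry":0,"rz":0,"gripper":0.5},{"dx":0,"dy":-0.1,"dz":0,"rx":0,"ry":0,"rz":0,"gripper":0.5},{"dx":0,"dy":-0.15,"dz":0,"rx":0,"ry":0,"rz":0,"gripper":0.5},{"dx":0,"dy":-0.175,"dz":0,"rx":0,"ry":0,"rz":0,"gripper":0.5},{"dx":0,"dy":-0.175,"dz":0,"rx":0,"ry":0,"rz":0,"gripper":0.5}]'
python3 - <<'E'
from h import *
p,d=load('t5'); a=cv2.resize(p[190:240,310:400],None,fx=8.5,fy=8.5,interpolation=cv2.INTER_CUBIC); cv2.imwrite('pics/t5y.png',a[:,:,::-1])
p,d=load('s5'); a=cv2.resize(p[190:250,300:410],None,fx=7,fy=7,interpolation=cv2.INTER_CUBIC); cv2.imwrite('pics/s5y.png',a[:,:,::-1])
snap('wrist','w7')
E
```

```text
time: 13.12
tool_pos: [0.5043, 0.277, 0.2622]
tool_rot: [-1.568, -0.004, -0.193]
contact_force: [0.6, -0.7, -3.8]
opening: 0.0579
```

View pics/t5y.png

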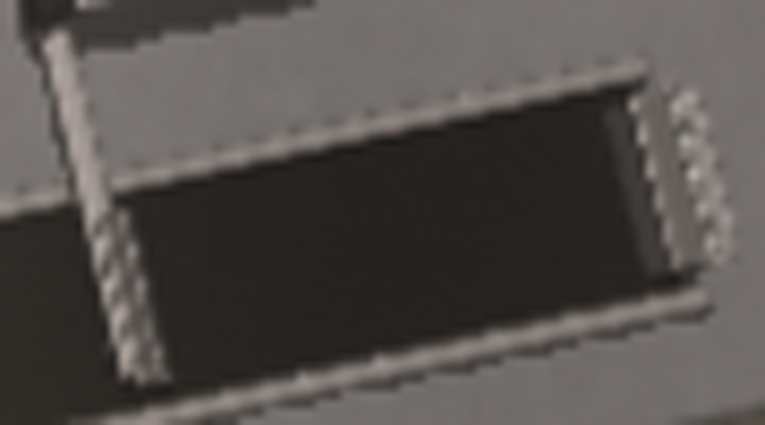

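View pics/s5y.png

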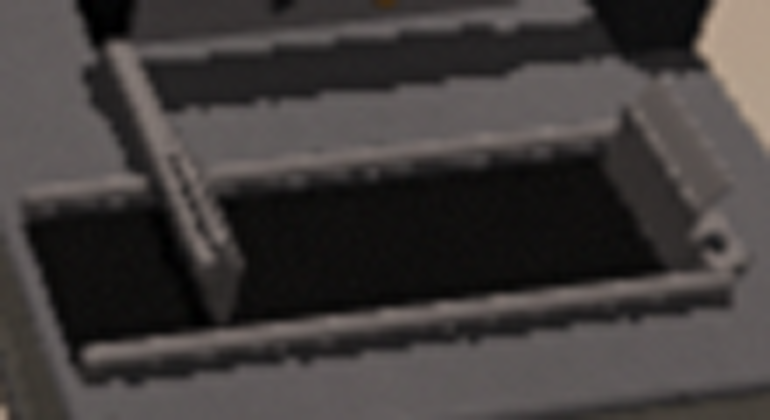

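View pics/w7.png

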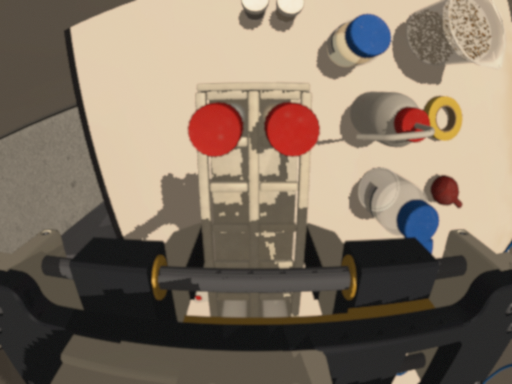

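```bash
python3 - <<'E'
from h import *
import h
def S(P): 
    y=.204; return np.stack([P[...,0]*np.cos(y)+P[...,1]*np.sin(y),-P[...,0]*np.sin(y)+P[...,1]*np.cos(y)],-1).round(4).tolist()
def t(n,xs,ys,z): print(n,S(ray('top',310+np.array(xs)/8.5-.45,190+np.array(ys)/8.5-.45,z)))
def s(n,xs,ys,z): print(n,S(ray('scene',300+np.array(xs)/7-.43,190+np.array(ys)/7-.43,z)))
t('fix base',[605,650],[105,275],.094)
t('fix bend',[635,685],[95,268],.128)
t('mov bend',[118,168],[205,378],.128)
s('fix base',[605,665],[155,268],.094)
s('fix bend',[630,695],[115,210],.128)
s('mov base',[228],[318],.094)
s('mov bend',[241],[264],.128)
print('mark2 now:')
P=np.array([[.5053*1,.0,0]])
# button / hole
g=.196
def conv(x,y): 
    w=x*ex+y*ey; return S(np.r_[w,0])
print('sleeve axis at hole',conv(.559,-.2928),'lane x pt',conv(.4539,-.27))
E
```

```text
fix base [[0.4808, -0.3641], [0.4236, -0.3644]]
fix bend [[0.4794, -0.3645], [0.4224, -0.366]]
mov bend [[0.4807, -0.1952], [0.4239, -0.1977]]
fix base [[0.4828, -0.3675], [0.4255, -0.3638]]
fix bend [[0.4701, -0.3621], [0.4217, -0.3634]]
mov base [[0.4273, -0.2004]]
mov bend [[0.4221, -0.1977]]
mark2 now:
sleeve axis at hole [0.5566, -0.2973] lane x pt [0.4517, -0.2736]
```

```bash
python3 -m creep '[{"dx":0.004,"dy":0,"dz":-0.02,"rx":0,"ry":-0.02,"rz":0,"gripper":0.5},{"dx":0.011,"dy":0,"dz":-0.06,"rx":0,"ry":-0.06,"rz":0,"gripper":0.5},{"dx":0.021,"dy":0,"dz":-0.11,"rx":0,"ry":-0.1,"rz":0,"gripper":0.5},{"dx":0.0305,"dy":0,"dz":-0.16,"rx":0,"ry":-0.14,"rz":0,"gripper":0.5},{"dx":0.04,"dy":0,"dz":-0.21,"rx":0,"ry":-0.18,"rz":0,"gripper":0.5},{"dx":0.0495,"dy":0,"dz":-0.26,"rx":0,"ry":-0.22,"rz":0,"gripper":0.5},{"dx":0.059,"dy":0,"dz":-0.31,"rx":0,"ry":-0.26,"rz":0,"gripper":0.5},{"dx":0.0685,"dy":0,"dz":-0.36,"rx":0,"ry":-0.3,"rz":0,"gripper":0.5},{"dx":0.078,"dy":0,"dz":-0.41,"rx":0,"ry":-0.34,"rz":0,"gripper":0.5},{"dx":0.085,"dy":0,"dz":-0.445,"rx":0,"ry":-0.38,"rz":0,"gripper":0.5},{"dx":0.0887,"dy":0,"dz":-0.4656,"rx":0,"ry":-0.397,"rz":0,"gripper":0.5},{"dx":0.0887,"dy":0,"dz":-0.4656,"rx":0,"ry":-0.397,"rz":0,"gripper":0.5},{"dx":0.0887,"dy":0,"dz":-0.4656,"rx":0,"ry":-0.397,"rz":0,"gripper":0.5}]'
python3 - <<'E'
from h import *
s=status.observe();print(s['time'],s['tool_pos'],s['tool_rot'],s['contact_force']); np.save('pics/w8pose.npy',np.r_[s['tool_pos'],s['tool_rot']]);p,d=snap('wrist','w8')
hs=cv2.cvtColor(p,cv2.COLOR_RGB2HSV); po=np.r_[s['tool_pos'],s['tool_rot']]; T=R.from_euler('xyz',po[3:]).as_matrix()
m=cv2.inRange(hs,(0,150,80),(8,255,255)); nn,l,st,ce=cv2.connectedComponentsWithStats(m)
for i in range(1,nn):
    if st[i,4]>400: print(ce[i],T.T@(wray(*ce[i],po[2]+.0455,po)-po[:3]))
E
```

```text
time: 14.8
tool_pos: [0.5008, -0.1963, 0.2585]
tool_rot: [-1.569, 0.002, 0.204]
contact_force: [0.3, -0.4, -2.6]
opening: 0.0579
14.8 [ 0.5008084  -0.19633026  0.2585137 ] [-1.56882874  0.00168485  0.2038598 ] [ 0.28440141 -0.37766236 -2.59342319]
[215.16042309 129.10621419] [-0.01252238 -0.04533893  0.07121532]
[291.62588339 129.02959364] [ 0.01242535 -0.04538088  0.07126031]
```

View pics/w8.png

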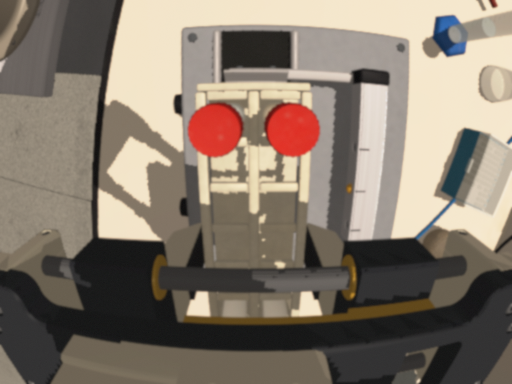

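```bash
python3 - <<'E'
from h import *
p,d=load('w8'); po=np.load('pics/w8pose.npy'); T=R.from_euler('xyz',po[3:]).as_matrix()
a=cv2.resize(p[20:120,170:400],None,fx=3.4,fy=3.4,interpolation=cv2.INTER_CUBIC); cv2.imwrite('pics/w8z.png',a[:,:,::-1])
g=p.astype(float).mean(-1)
for v in(40,50,60): print(v,g[v,214:228].astype(int),g[v,286:302].astype(int))
for u,v,z in((219,50,.103),(294.5,50,.103),(353.5,150,.146),(384,150,.146)): print(u,v,T.T@(wray(u,v,z,po)-po[:3]))
E
```

```text
40 [152 178 202 203 181 156 129  94  58  39  36  36  35  35] [ 35  31  26  37  66 102 131 158 187 204 195 174 158 151 153 156]
50 [156 181 201 199 180 155 125  84  48  38  36  36  35  36] [ 36  34  31  40  69 103 133 159 186 202 195 174 159 154 156 156]
60 [155 179 202 204 182 154 123  85  51  38  35  36  36  36] [ 35  37  34  42  68 102 133 159 186 204 194 173 159 153 155 157]
219 50 [-0.03412407  0.15582517  0.12881446]
294.5 50 [0.04003488 0.15570075 0.12908228]
353.5 150 [0.08986725 0.11243446 0.03649281]
384 150 [0.1205676  0.11238477 0.0375271 ]
```

View pics/w8z.png

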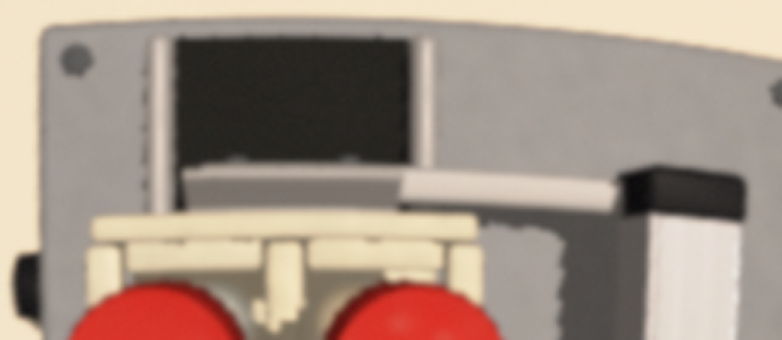

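```bash
python3 -m creep '[{"dx":0.0013,"dy":0.015,"dz":-0.001,"rx":0,"ry":0,"rz":0,"gripper":0.5},{"dx":0.0013,"dy":0.03,"dz":-0.001,"rx":0,"ry":0,"rz":0,"gripper":0.5},{"dx":0.0013,"dy":0.04,"dz":-0.001,"rx":0,"ry":0,"rz":0,"gripper":0.5},{"dx":0.0013,"dy":0.04,"dz":-0.001,"rx":0,"ry":0,"rz":0,"gripper":0.5}]'
python3 - <<'E'
from h import *
s=status.observe();print(s['time'],s['tool_pos'],s['tool_rot'],s['contact_force']); np.save('pics/w9pose.npy',np.r_[s['tool_pos'],s['tool_rot']])
p,d=snap('wrist','w9');a=cv2.resize(p[20:170,150:400],None,fx=3.1,fy=3.1,interpolation=cv2.INTER_CUBIC); cv2.imwrite('pics/w9z.png',a[:,:,::-1])
p,d=snap('scene','s9'); a=cv2.resize(p[130:290,250:430],None,fx=3.7,fy=3.7,interpolation=cv2.INTER_CUBIC); cv2.imwrite('pics/s9z.png',a[:,:,::-1])
p,d=snap('top','t9'); a=cv2.resize(p[140:270,275:425],None,fx=4.5,fy=4.5,interpolation=cv2.INTER_CUBIC); cv2.imwrite('pics/t9z.png',a[:,:,::-1])
E
```

```text
time: 15.35
tool_pos: [0.5023, -0.1976, 0.2185]
tool_rot: [-1.569, 0.002, 0.204]
contact_force: [0.9, -0.1, -3.0]
opening: 0.0575
15.35 [ 0.50227362 -0.19756881  0.21850166] [-1.56930069  0.00177526  0.2041664 ] [ 0.86344659 -0.08232606 -3.01224507]
```

View pics/w9z.png

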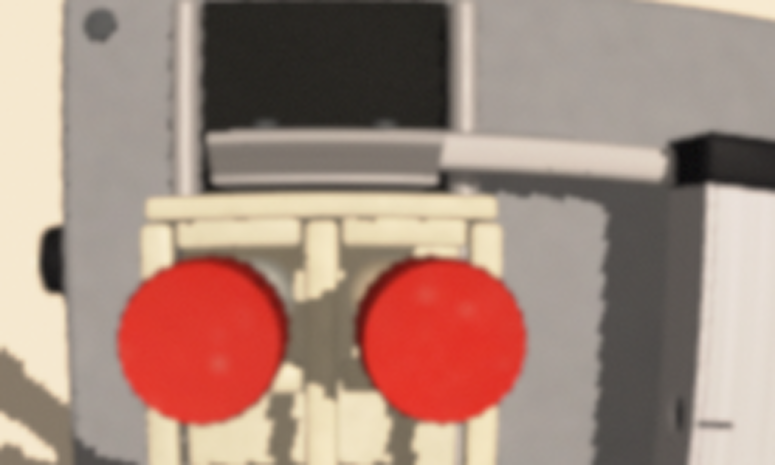

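View pics/s9z.png

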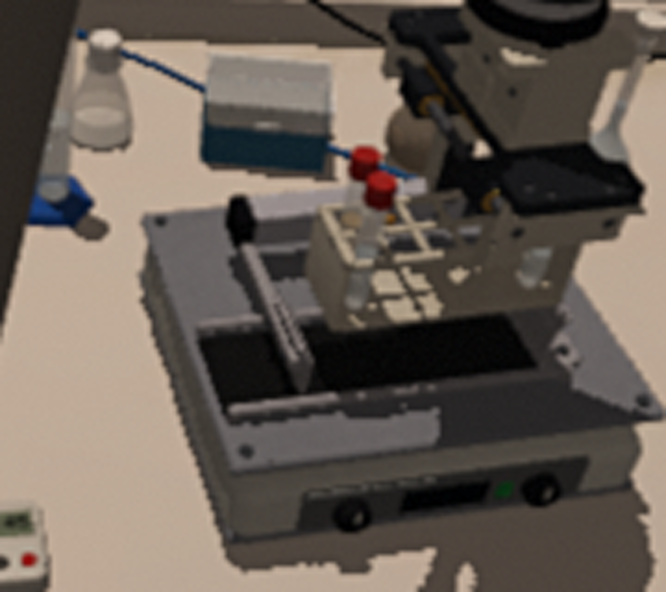

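View pics/t9z.png

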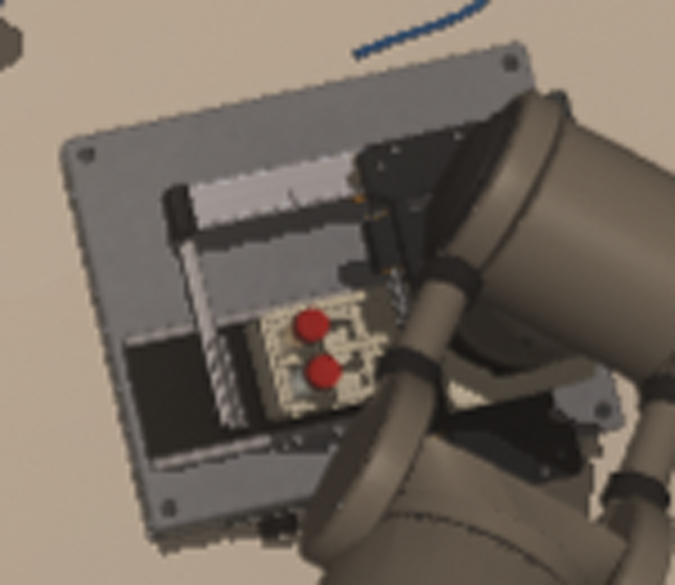

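```bash
python3 - <<'E'
from h import *
po=np.load('pics/w9pose.npy'); T=R.from_euler('xyz',po[3:]).as_matrix()
def q(n,x,y,z): print(n,(T.T@(wray(150+x/3.1-.35,20+y/3.1-.35,z,po)-po[:3])).round(4))
q('plate bend',325,183,.128); q('plate top',325,134,.141)
q('rodL in',203,90,.101);q('rodR in',449,90,.101)
q('plateL',209,150,.138);q('plateR',441,150,.138)
q('rack end top',320,196,po[2]-.0065-.0)
q('rack L',145,200,po[2]-.0065);q('rack R',498,200,po[2]-.0065)
E
```

```text
plate bend [0.0006 0.0906 0.0954]
plate top [0.0006 0.0777 0.1064]
rodL in [-0.0331  0.1177  0.1241]
rodR in [0.0349 0.1176 0.1242]
plateL [-0.0269  0.0807  0.1033]
plateR [0.0281 0.0806 0.1033]
rack end top [-0.0004  0.0066  0.0884]
rack L [-0.0284  0.0067  0.0884]
rack R [0.0281 0.0066 0.0884]
```

```bash
python3 -m creep '[{"dx":0.0008,"dy":0.01,"dz":0.0005,"rx":0,"ry":0,"rz":0,"gripper":0.5},{"dx":0.0008,"dy":0.022,"dz":0.0005,"rx":0,"ry":0,"rz":0,"gripper":0.5},{"dx":0.0008,"dy":0.034,"dz":0.0005,"rx":0,"ry":0,"rz":0,"gripper":0.5},{"dx":0.0008,"dy":0.042,"dz":0.0005,"rx":0,"ry":0,"rz":0,"gripper":0.5}]'
python3 -m creep '[{"dx":0,"dy":0.004,"dz":0,"rx":0,"ry":0,"rz":0,"gripper":0.5},{"dx":0,"dy":0.008,"dz":0,"rx":0,"ry":0,"rz":0,"gripper":0.5},{"dx":0,"dy":0.011,"dz":0,"rx":0,"ry":0,"rz":0,"gripper":0.5},{"dx":0,"dy":0.014,"dz":0,"rx":0,"ry":0,"rz":0,"gripper":0.5}]'
```

```text
time: 16.0
tool_pos: [0.5031, -0.1971, 0.1765]
tool_rot: [-1.57, 0.001, 0.204]
contact_force: [0.9, 0.1, -2.7]
opening: 0.0575
time: 16.5
tool_pos: [0.5035, -0.1974, 0.1637]
tool_rot: [-1.571, -0.0, 0.204]
contact_force: [0.7, -0.7, -2.8]
opening: 0.0577
```

```bash
python3 -m creep '[{"dx":0,"dy":0.0015,"dz":0,"rx":0,"ry":0,"rz":0,"gripper":0.5},{"dx":0,"dy":0.003,"dz":0,"rx":0,"ry":0,"rz":0,"gripper":0.5},{"dx":0,"dy":0.0045,"dz":0,"rx":0,"ry":0,"rz":0,"gripper":0.5}]'
python3 -m creep '[{"dx":0,"dy":0.0008,"dz":0,"rx":0,"ry":0,"rz":0,"gripper":0.5},{"dx":0,"dy":0.0015,"dz":0,"rx":0,"ry":0,"rz":0,"gripper":0.5}]'
```

```text
time: 16.88
tool_pos: [0.5035, -0.1973, 0.1592]
tool_rot: [-1.571, -0.0, 0.204]
contact_force: [0.4, 0.1, -2.4]
opening: 0.0575
time: 17.12
tool_pos: [0.5035, -0.1974, 0.158]
tool_rot: [-1.571, -0.0, 0.204]
contact_force: [-3.0, -0.6, 2.5]
opening: 0.0576
```

```bash
python3 - <<'E'
from h import *
p,d=snap('scene','s10'); a=cv2.resize(p[130:290,250:430],None,fx=3.7,fy=3.7,interpolation=cv2.INTER_CUBIC); cv2.imwrite('pics/s10z.png',a[:,:,::-1])
E
```

```text
(no output)
```

View pics/s10z.png

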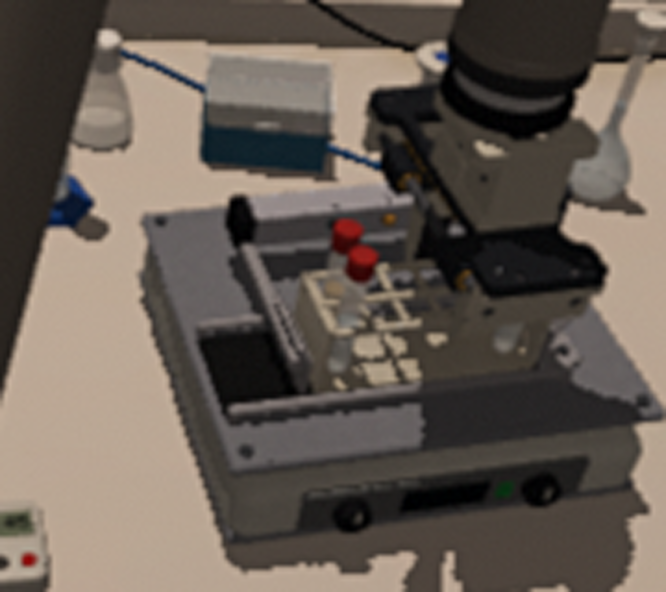

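```bash
python3 -m creep '[{"dx":0,"dy":0,"dz":0,"rx":0,"ry":0,"rz":0,"gripper":0.66},{"dx":0,"dy":0,"dz":0,"rx":0,"ry":0,"rz":0,"gripper":0.7},{"dx":0,"dy":0,"dz":0,"rx":0,"ry":0,"rz":0,"gripper":0.8},{"dx":0,"dy":0,"dz":0,"rx":0,"ry":0,"rz":0,"gripper":0.8},{"dx":0,"dy":-0.02,"dz":0,"rx":0,"ry":0,"rz":0,"gripper":0.8},{"dx":0,"dy":-0.06,"dz":0,"rx":0,"ry":0,"rz":0,"gripper":0.8},{"dx":0,"dy":-0.12,"dz":0,"rx":0,"ry":0,"rz":0,"gripper":0.8},{"dx":0,"dy":-0.14,"dz":0,"rx":0,"ry":0,"rz":0,"gripper":0.8},{"dx":0,"dy":-0.14,"dz":0.05,"rx":0,"ry":0,"rz":0,"gripper":0.8},{"dx":0,"dy":-0.14,"dz":0.1,"rx":0,"ry":0,"rz":0,"gripper":0.8},{"dx":0,"dy":-0.14,"dz":0.15,"rx":0,"ry":0,"rz":0,"gripper":0.8},{"dx":0,"dy":-0.14,"dz":0.2,"rx":0,"ry":0,"rz":0,"gripper":0.8},{"dx":0,"dy":-0.14,"dz":0.25,"rx":0,"ry":0,"rz":0,"gripper":0.8},{"dx":0,"dy":-0.14,"dz":0.28,"rx":0,"ry":0,"rz":0,"gripper":0.8},{"dx":0,"dy":-0.14,"dz":0.28,"rx":0,"ry":0,"rz":0,"gripper":0.8}]' 8
python3 - <<'E'
from h import *
p,d=snap('scene','s11'); a=cv2.resize(p[130:290,250:430],None,fx=3.7,fy=3.7,interpolation=cv2.INTER_CUBIC); cv2.imwrite('pics/s11z.png',a[:,:,::-1])
p,d=snap('top','t11'); a=cv2.resize(p[140:270,275:425],None,fx=4.5,fy=4.5,interpolation=cv2.INTER_CUBIC); cv2.imwrite('pics/t11z.png',a[:,:,::-1])
P=pts('top',d)
hs=cv2.cvtColor(p,cv2.COLOR_RGB2HSV)
for n,(lo,hi) in {'red':((0,150,70),(8,255,255)),'green':((50,100,40),(85,255,255)),'blue':((105,120,50),(130,255,255))}.items():
    m=cv2.inRange(hs,lo,hi); m[:185]=0;m[240:]=0;m[:,:315]=0;m[:,400:]=0
    nn,l,st,ce=cv2.connectedComponentsWithStats(m)
    for i in range(1,nn):
        if st[i,4]>8: 
            P3=ray('top',*ce[i],.204); y=.204
            print(n,st[i,4],(P3[0]*np.cos(y)+P3[1]*np.sin(y)).round(4),(-P3[0]*np.sin(y)+P3[1]*np.cos(y)).round(4),'depth z',np.median(P[...,2][l==i]).round(4))
E
```

```text
time: 19.05
tool_pos: [0.4462, 0.0784, 0.2979]
tool_rot: [-1.571, -0.0, 0.207]
contact_force: [0.9, -0.3, 0.7]
opening: 0.0737
red 36 0.4647 -0.2216 depth z 0.2021
red 38 0.4388 -0.222 depth z 0.2025
green 29 0.4648 -0.3407 depth z 0.2026
blue 34 0.4395 -0.3405 depth z 0.2029
```

View pics/s11z.png

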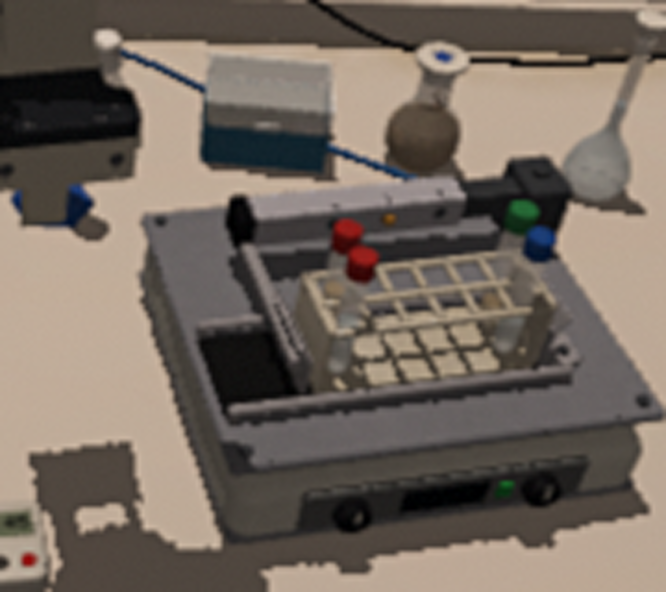

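View pics/t11z.png

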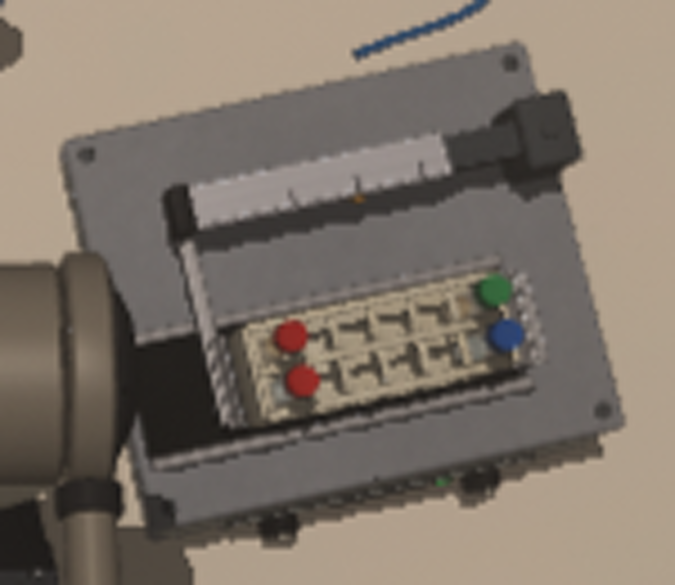

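View pics/t11.png

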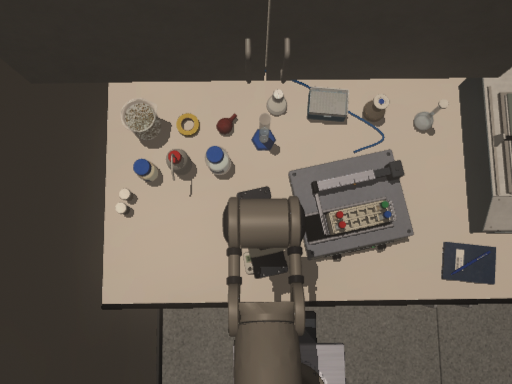

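```bash
python3 - <<'E'
from h import *
print(robot.hand_in())
E
```

```text
the job is handed in; nothing more can be done
None
```

The rack stands upright in the lane, down on the mat between the two end plates, with the sleeve locked in its second hole. I handed the job in at about 19 s.

- **Sleeve:** I pinched it over the button, which went flush at 8 N. I then drew it out slowly. It peaked at about 15 N as the dome dipped under the rim. It clicked after about 41 mm, held there by about 9 N, and I backed the pull off before letting go. A later picture shows the brass button out in the middle hole.
- **Rack:** I gripped the top grid a little off centre, to keep clear of the wash bottle's nozzle, and lowered the rack into the lane. Contact came at the expected height with about 5 N, and I released it there.
- **Last checks:** All four caps read 0.202 to 0.203 m above the bench, so the rack is level and fully down. Its centre is within about 1 mm of the lane centre I measured, with roughly 4 to 5 mm to spare at each plate.
- **Bystanders:** The bottles, jars and cylinder looked unmoved in the last top view, by eye. The arm covered part of the timer in that view, and I did not measure it.

No check failed. Small disagreements of 1 to 2 mm between the arm's reported position and the pictures were within the clearances.

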